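# Scoop mixing balls into a paint pot

### The arm

A 7-joint arm with a two-finger parallel gripper is mounted at the origin on the work surface. World frame = base frame: x ahead of the robot, y to its left, z up, the work surface at z = 0. Lengths are in m, angles in rad, forces in N, time in s.
With the tool pointing down it reaches from about 0.35 to 0.9 m from the base axis. Payload 19.9 kg.
Tool frame: the origin (TCP) lies between the finger pads; the fingertips stand 8 mm ahead of it and the grasp point (between the pads) lies 11 mm behind it; z points along the fingers, y is the line along which they close (so a half turn about z gives the same grasp; the last joint's range is limited). The gripper opens to 94 mm and grips with 3 to 60 N. Pads are 16 mm wide; open, the fingers measure 119 mm over their backs; the gripper's body (75 mm by 177 mm) begins 78 mm behind the grasp point.
Start: joints at [-1.185, 0.417, -0.01, 1.614, 0.005, 1.111, -0.053], TCP at [0.259, 0.569, 0.177] pointing down, gripper open.
Joint ranges: [-2.81, 2.81], [-0.39, 2.02], [-1.27, 1.25], [0.06, 2.57], [-1.19, 4.33], [0.19, 2], [-2.82, 2.82]. Speed limits (rad/s): [1.89, 1.89, 2.39, 2.39, 3.01, 3.01, 3.01].

### API

Orientations are given as a rotation vector (axis times angle).
In Python, from plant import observe, cams, robot gives the robot as it stands.
- The arm moves only by the shell command python3 -m jog 'ROWS' [FORCE]. ROWS is JSON, one flat list of numbers, 7 for each row, row after row: the opening, from -1 (shut) to 1 (fully open), then the shift along the tool's x, y, z in cm, then the turn, a rotation vector about the tool's x, y, z in rad. A call has 1 to 20 rows; each row shifts and turns the commanded pose from where the row before left it, along the tool's axes as they then stand; what a row does not reach is not made up. A row lasts 1/12 s, in which the tool goes at most 41.7 mm and 7.16 degrees, less where a joint would pass 70% of its speed; a pose out of reach is approached as far as the arm can. A call with a gripper value outside its range is refused whole. The fingers move at their own pace and stop on an object; FORCE is the grip in N (left out, the last holds). Time passes only in rows, so rows that do not move let the fingers close. It gives the time, the measured TCP pose, the force, the opening and the grip force at its end, in the units of the state.
- observe(): the state, without advancing time (a new reading comes with each control period).
- cams.capture(name): name is "scene" or "top"; returns a dict with "img" (420x560x3 uint8, red, green, blue), "intrinsics" (3x3 intrinsics, pixels), "dist" ([k1, k2, p1, p2, k3] as OpenCV has them; the pictures are not rectified), "T" (4x4, takes a point from camera to world coordinates). Camera axes: x right, y down, z forward; pixel columns grow to the right and rows downward; lengths in m; the calibration is good to about 2 mm. A picture is of the moment at which its call begins. There is no depth.
- robot.job_done(): hands the job in; it is judged then, once.
The state is a dict: "clock": time; "joints": joint angles; "dq": joint speeds; "tau": joint torques, N m; "tcp_pos": TCP position; "orientation": TCP orientation; "force": force on the tool from outside, world axes, zero at the start; "moment": the same for the moment, N m; "grip_width": opening from 0.0 (shut) to 1.0 (fully open); "grasp_force": force on a finger pad.
Only numpy, scipy, OpenCV 4.12 (cv2) and the standard library are available. Lean on these libraries where they do the work, as an engineer would, in place of code of your own. Each camera call takes 0.05 s, during which the arm holds its last target. There are 200 camera calls.

### The job

Get the steel paint pot ready: slide the clear cover of the blue bin open, away from the robot, until it runs tight at the end of its track, then ease it back 1 to 2 cm so that it cannot jam. With the scoop, not the fingers, move at least three of the lilac and pale mixing balls out of the bin into the pot, spilling none (any left over stay in the bin), and then lay the scoop flat along the middle of its black mat again, handle towards the robot. Leave the pot standing in its place and do not disturb the spray gun, the jar or the tape.

Things in the scene. Friction and masses are not known exactly. Their poses are not given: they have to be found in the camera images.
- bin: Blue fixed bin, 134 (x) x 90 (y) x 70 mm, on the table. Its +x points away from the robot, to the upright far wall (inner face x = 60 mm). Origin on the table, midway across. Side walls' inner faces at y = +-39 mm, 70 mm high. Two rails (106 mm over both, tops 83 mm up) carry the cover and run on to x = 230 mm.
- bin_floor (a point): Near end of the bin's flat floor, at bin (-15, 0, 4) mm: the floor is flat from here to the far wall (75 mm), and the balls lie on it. Towards the robot a ramp at 45 degrees rises from here to the front edge.
- bin_mid (a point): Point at bin (20, 0, 15) mm: a ball lying anywhere on the bin's flat floor has its centre within 42 mm of it.
- pot_mid (a point): Point on the pot's axis, 45 mm above its underside: a ball lying in the pot has its centre within 58 mm of it.
- bin_front (a point): Middle of the bin's low front edge, the top of the ramp, at bin (-61, 0, 50) mm.
- cover (a joint): Clear cover, 140 x 82 x 4 mm, top 78 mm up, sliding on the bin. Value in m along the bin's +x: 0 = shut; it runs tight (hard stop) at 0.150. Friction about 1.5 N; it stays where it is left. Its near edge is at bin x = value - 0.072 m, so from 0.132 on the mouth is quite clear. Starts at 0 to 0.03.
- cover_grip (a point): Grip point of the orange block on the cover: block 36 mm (bin x) by 16 mm (bin y), from 78 to 116 mm above the table; the point is 100 mm up, at bin x = cover value - 0.045 m. Axes as the bin's.
- scoop: Loose aluminium scoop, 0.16 kg. x runs from handle to open lip, z up. Origin: centre of the bowl's underside. Bowl 75 mm long (x), 66 wide over all, floor 2.5, sides 3 thick and 32 high (ending 12.5 short of the lip), back wall 54 high. Straight red handle, 18 wide (y), 14 thick, back to x = -152 mm, centre line 50 mm above the underside. Starts level on the mat.
- scoop_grip (a point): Point to grip on the handle, at scoop (-75, 0, 50) mm; the fingers close along the scoop's y.
- scoop_lip (a point): Middle of the scoop's front edge, at scoop (37.5, 0, 0) mm.
- mat: Fixed black rubber mat, 240 (x) x 120 (y) x 3 mm, origin at the centre of its underside.
- mat_grip (a point): Point at mat (-19, 0, 53) mm, where scoop_grip is when the scoop lies in the middle of its mat.
- pot: Loose upright steel pot, 0.6 kg, open on top: outer diameter 124 mm, inner 116 mm, 95 mm high, inner floor 5 mm up. Origin: centre of its underside.
- ball0: Mixing ball, pale glazed and smooth (friction about 0.35), diameter 22 mm, 16 g; origin at its centre. Starts on the flat floor of the bin. It rolls, from about 10 degrees of slope.
- ball1: Mixing ball, lilac glazed and smooth (friction about 0.35), diameter 22 mm, 16 g; origin at its centre. Starts on the flat floor of the bin. It rolls, from about 10 degrees of slope.
- ball2: Mixing ball, pale glazed and smooth (friction about 0.35), diameter 22 mm, 16 g; origin at its centre. Starts on the flat floor of the bin. It rolls, from about 10 degrees of slope.
- ball3: Mixing ball, lilac glazed and smooth (friction about 0.35), diameter 22 mm, 16 g; origin at its centre. Starts on the flat floor of the bin. It rolls, from about 10 degrees of slope.
- ball4: Mixing ball, pale glazed and smooth (friction about 0.35), diameter 22 mm, 16 g; origin at its centre. Starts on the flat floor of the bin. It rolls, from about 10 degrees of slope.
- gun: Bystander: spray gun with lilac cup on a round stand, diameter 90 mm, 200 mm high. Origin: centre of its underside.
- jar: Bystander: amber jar with white cap, diameter 64 mm, 85 mm high. Origin: centre of its underside.
- tape: Bystander: roll of yellow masking tape lying flat, diameter 90 mm, 25 mm high. Origin: centre of its underside.
Not all that is in view belongs to the job. Leave any yellow look-alike of the scoop alone.

How it is judged:
On the way, in this order (a step that is already met when the one before it is completed fails the run):
1. the cover has been slid open to its tight spot (within 4 mm of its stop) (value of joint cover above 0.146 m).
2. the cover has been eased back 7 to 32 mm from the stop and is still (value of joint cover between 0.118 and 0.143 m and velocity of joint cover between -0.01 and 0.01 m/s), for 0.2 s.
3. the scoop's lip is down among the balls inside the bin (less than 30 mm above its underside) (x of scoop_lip in the frame of bin between -0.05 and 0.068 m and y of scoop_lip in the frame of bin between -0.04 and 0.04 m and z of scoop_lip in the frame of bin below 0.03 m).
4. at least three balls are in the pot ((distance between each of ball0, ball1, ball2 and pot_mid below 0.062 m or distance between each of ball0, ball1, ball3 and pot_mid below 0.062 m or distance between each of ball0, ball1, ball4 and pot_mid below 0.062 m or distance between each of ball0, ball2, ball3 and pot_mid below 0.062 m or distance between each of ball0, ball2, ball4 and pot_mid below 0.062 m or distance between each of ball0, ball3, ball4 and pot_mid below 0.062 m or distance between each of ball1, ball2, ball3 and pot_mid below 0.062 m or distance between each of ball1, ball2, ball4 and pot_mid below 0.062 m or distance between each of ball1, ball3, ball4 and pot_mid below 0.062 m or distance between each of ball2, ball3, ball4 and pot_mid below 0.062 m)), for 0.2 s.
At the end, for the whole second after the job is handed in: Three or more balls in the pot, the others in the bin, all still; cover 7 to 32 mm short of its stop; scoop level (0.1 rad), along the mat (0.5 rad) and still, underside below 9 mm, scoop_grip within 50 mm of mat_grip in plan; pot upright, within 30 mm of its start ((distance between each of ball0, ball1, ball2 and pot_mid below 0.062 m or distance between each of ball0, ball1, ball3 and pot_mid below 0.062 m or distance between each of ball0, ball1, ball4 and pot_mid below 0.062 m or distance between each of ball0, ball2, ball3 and pot_mid below 0.062 m or distance between each of ball0, ball2, ball4 and pot_mid below 0.062 m or distance between each of ball0, ball3, ball4 and pot_mid below 0.062 m or distance between each of ball1, ball2, ball3 and pot_mid below 0.062 m or distance between each of ball1, ball2, ball4 and pot_mid below 0.062 m or distance between each of ball1, ball3, ball4 and pot_mid below 0.062 m or distance between each of ball2, ball3, ball4 and pot_mid below 0.062 m) and (distance between ball0 and pot_mid below 0.062 m or distance between ball0 and bin_mid below 0.05 m) and (distance between ball1 and pot_mid below 0.062 m or distance between ball1 and bin_mid below 0.05 m) and (distance between ball2 and pot_mid below 0.062 m or distance between ball2 and bin_mid below 0.05 m) and (distance between ball3 and pot_mid below 0.062 m or distance between ball3 and bin_mid below 0.05 m) and (distance between ball4 and pot_mid below 0.062 m or distance between ball4 and bin_mid below 0.05 m) and value of joint cover between 0.118 and 0.143 m and linear speed of each of ball0, ball1, ball2, ball3, ball4 below 0.05 m/s and horizontal distance between scoop_grip and mat_grip below 0.05 m and angle between each of scoop, pot's own z axis and vertical below 0.1 rad and angle between the x axis of scoop and the x axis of mat, either way round below 0.5 rad and height (world z) of scoop below 0.009 m and linear speed of scoop below 0.02 m/s and distance of pot from where it was at the start of the episode below 0.03 m); the robot touches nothing.
It fails at once if a ball is touched by the fingers (contact force between the fingers and ball0 above 0.3 N or contact force between the fingers and ball1 above 0.3 N or contact force between the fingers and ball2 above 0.3 N or contact force between the fingers and ball3 above 0.3 N or contact force between the fingers and ball4 above 0.3 N).
It fails at once if the gun, jar or tape is moved more than 20 mm (distance of any of gun, jar, tape from where it was at the start of the episode above 0.02 m).
It fails at once if the pot is tipped more than 0.35 rad (angle between pot's own z axis and vertical above 0.35 rad).
It also fails if it takes over 72 s, if anything falls off the work surface, if the arm or the gripper's body presses on something with over 40 N, if the wrist force passes 120 N, or if a joint passes its speed limit or range.

## Working session

There is one attempt and no reset: what is moved stays moved. The work goes in short steps, Python scripts to look and compute and a shell command to move; the robot and the scene stay as the last step left them, time stands still between calls to the robot, and variables do not carry over. Pictures are saved under pics/ and viewed, at most 10 in all, crops included, and the job is handed in when it is done.

```bash
ls; mkdir -p pics
python3 - <<'E'
from plant import observe,cams,robot
import cv2,numpy as np
for n in("scene","top"):
    c=cams.capture(n);cv2.imwrite(f"pics/{n}0.png",c["img"][:,:,::-1]);print(n,c["intrinsics"].tolist(),c["dist"],np.round(c["T"],4).tolist())
print(observe())
E
```

```text
pics
scene [[407.682235663409, 0.0, 284.3553366472728], [0.0, 407.682235663409, 207.20312234796134], [0.0, 0.0, 1.0]] [-0.12054599  0.          0.          0.          0.        ] [[-0.8225, 0.3138, -0.4745, 1.0891], [0.5685, 0.4803, -0.6679, 0.8203], [0.0183, -0.819, -0.5734, 0.7957], [0.0, 0.0, 0.0, 1.0]]
top [[477.1608701810022, 0.0, 280.4231198589378], [0.0, 477.1608701810022, 207.69303808298685], [0.0, 0.0, 1.0]] [-0.06732893  0.          0.          0.          0.        ] [[-0.103, -0.9713, 0.2143, 0.2937], [-0.9947, 0.0997, -0.0264, 0.0211], [0.0043, -0.2159, -0.9764, 1.191], [0.0, 0.0, 0.0, 1.0]]
{'clock': 0.1, 'joints': array([-1.18452409,  0.41791585, -0.01033835,  1.61410149,  0.0047028 ,
        1.11068578, -0.05299192]), 'dq': array([ 0.00088303,  0.00020242,  0.0026824 , -0.00164128, -0.00069673,
       -0.00268524, -0.00137861]), 'tau': array([ 1.43583748e-03, -8.52581692e+01,  6.39905669e-01, -4.26697648e+01,
       -4.88871639e-02,  1.62384060e-02,  2.35421828e-05]), 'tcp_pos': array([0.25912047, 0.56835552, 0.17619197]), 'orientation': array([-6.66721637e-01, -3.06986767e+00,  1.68810936e-03]), 'force': array([-0.20546302, -0.02347289,  0.43414878]), 'moment': array([0.01627941, 0.0118353 , 0.03805168]), 'grasp_force': 0.0, 'grip_width': 1.001514787714972}
```

View pics/scene0.png

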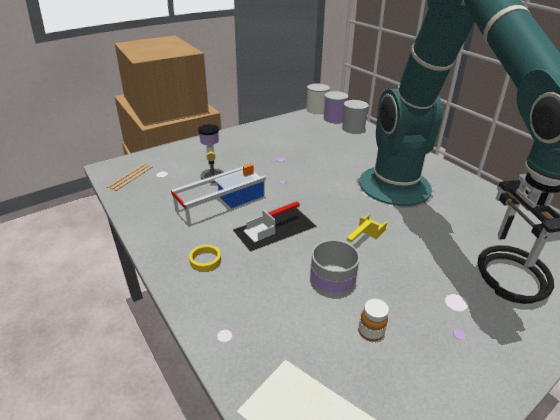

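View pics/top0.png

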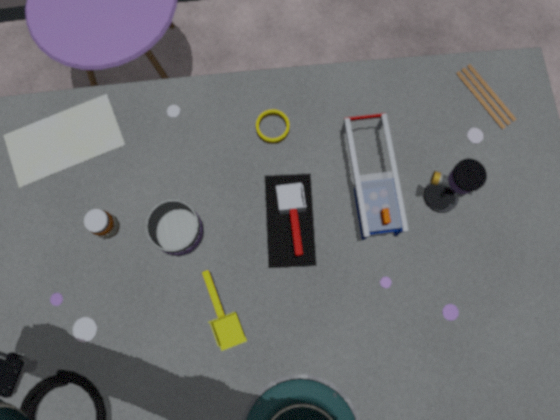

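The scene view has the bin with its orange block at (248,170), the scoop on its mat at (272,225) and the pot at (334,265). In the top view the block is at (386,216), the rails run from (366,117) to (386,232), the handle is at (296,232), the pot at (177,228), the jar at (98,222), the tape at (272,126) and the gun at (440,195).

```bash
cat > h.py <<'E'
from plant import observe,cams,robot
import cv2,numpy as np
def ray(c,uv):
    uv=np.array(uv,float).reshape(-1,1,2)
    n=cv2.undistortPoints(uv,c["intrinsics"],np.array(c["dist"])).reshape(-1,2)
    d=np.c_[n,np.ones(len(n))]@c["T"][:3,:3].T
    return c["T"][:3,3],d
def onz(c,uv,z):
    o,d=ray(c,uv);return o+d*((z-o[2])/d[:,2])[:,None]
def proj(c,P):
    T=np.linalg.inv(c["T"]);r,_=cv2.Rodrigues(T[:3,:3])
    return cv2.projectPoints(np.array(P,float).reshape(-1,3),r,T[:3,3],c["intrinsics"],np.array(c["dist"]))[0].reshape(-1,2)
def tri(c1,u1,c2,u2):
    o1,d1=ray(c1,u1);o2,d2=ray(c2,u2);d1,d2=d1[0],d2[0]
    s=np.linalg.lstsq(np.c_[d1,-d2],o2-o1,rcond=None)[0]
    a,b=o1+s[0]*d1,o2+s[1]*d2;return (a+b)/2,np.linalg.norm(a-b)
def mask(c,lo,hi,box=None):
    m=cv2.inRange(cv2.cvtColor(c["img"],cv2.COLOR_RGB2HSV),np.array(lo),np.array(hi))
    if box:
        x0,y0,x1,y1=box;k=np.zeros_like(m);k[y0:y1,x0:x1]=255;m&=k
    return m
def big(m):
    cs,_=cv2.findContours(m,cv2.RETR_EXTERNAL,cv2.CHAIN_APPROX_NONE)
    return max(cs,key=cv2.contourArea)
def rect(c,ct,z):
    p=onz(c,ct.reshape(-1,2)+0.0,z)[:,:2]*1000
    (x,y),(w,h),a=cv2.minAreaRect(p.astype(np.float32))
    if w<h:w,h,a=h,w,a+90
    return np.round([x,y,w,h,a],1)   # mm, long side, short side, long axis deg
E
python3 - <<'E'
from h import *
t=cams.capture("top");s=cams.capture("scene")
O=([8,150,120],[18,255,255]);R=([0,150,90],[5,255,255])
ot=big(mask(t,*O,(360,190,410,240)));os_=big(mask(s,*O,(230,155,265,185)))
print("block",rect(t,ot,.116));f=lambda k:k.reshape(-1,2).mean(0)
print("block tri",tri(t,f(ot),s,f(os_)))
print("handle",rect(t,big(mask(t,*R,(280,195,310,265))),.060))
print("bar",rect(t,big(mask(t,*R,(340,105,390,130))),.083))
print("mat",rect(t,big(mask(t,[0,0,0],[180,255,45],(255,165,325,275))),.003))
g=cv2.cvtColor(t["img"],cv2.COLOR_RGB2GRAY)
b=big(mask(t,[100,120,60],[125,255,255],(340,160,420,245)));print("blue",rect(t,b,.07))
print("rail ends far/near",np.round(onz(t,[[349,121],[384,117],[366,235],[405,230]],.083)*1000))
w=mask(t,[0,0,165],[180,60,255],(335,105,415,245));print("rails",rect(t,big(w),.083))
print("pot guess",onz(t,[[148,228],[201,228],[177,202]],.095)*1000)
for n,box in(("top",(130,185,220,270)),):
  cv2.imwrite("pics/c.png",cv2.resize(np.hstack([t["img"][180:270,130:220],t["img"][170:260,260:350],t["img"][155:245,335:425]])[:,:,::-1],(795,265),interpolation=cv2.INTER_CUBIC))
cv2.imwrite("pics/d.png",cv2.resize(s["img"][150:300,160:400,::-1],(800,500),interpolation=cv2.INTER_CUBIC))
E
```

```text
block [ 486.4 -247.9   31.5   12.9    2.7]
block tri (array([ 0.4881953 , -0.25128391,  0.09769831]), np.float64(0.003955500133368896))
handle [478.4 -39.9 110.6  19.    0.9]
bar [ 746.5 -251.8   53.7    5.6   90.6]
mat [521.4 -30.7 234.  114.9 176.9]
blue [ 456.  -254.4   72.7   12.1   84. ]
rail ends far/near [[ 739. -201.   83.]
 [ 741. -290.   83.]
 [ 451. -203.   83.]
 [ 453. -297.   83.]]
rails [ 597.7 -202.1  289.6   10.4    1.5]
pot guess [[517.51030102 304.76541021  95.        ]
 [504.93469038 180.84328651  95.        ]
 [572.95407796 233.2766964   95.        ]]
```

View pics/c.png

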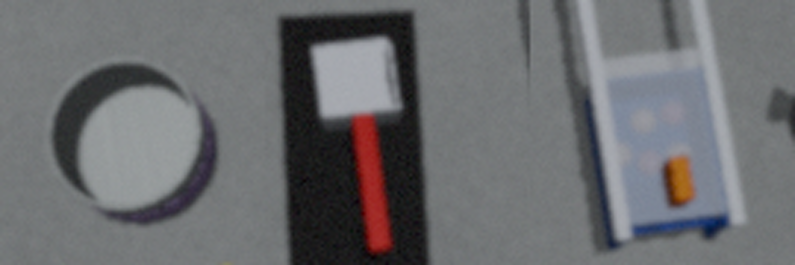

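Run:
```python
from h import *
t=cams.capture("top");im=t["img"]
w=mask(t,[0,0,150],[180,45,255],(335,122,415,240))
# rails: per row, first and last bright run
L=[];Rr=[]
for v in range(126,226,3):
    u=np.where(w[v]>0)[0]
    if len(u)<4:continue
    a=u[u<u[0]+9];b=u[u>u[-1]-9];L.append([a.mean(),v]);Rr.append([b.mean(),v])
for n,q in(("L",L),("R",Rr)):
    p=onz(t,q,.083)*1000;k=np.polyfit(p[:,0],p[:,1],1);r=p[:,1]-np.polyval(k,p[:,0])
    g=abs(r)<3;k=np.polyfit(p[g,0],p[g,1],1)
    print(n,"y@450,600,740",np.round(np.polyval(k,[450,600,740]),1),"deg",np.degrees(np.arctan(k[0])),g.sum(),len(g))
h=mask(t,[0,150,60],[6,255,255],(280,195,310,265));ys,xs=np.nonzero(h)
rows=[(xs[ys==v].mean(),v) for v in np.unique(ys)]
p=onz(t,rows,.060)*1000;k=np.polyfit(p[:,0],p[:,1],1);print("handle x",p[:,0].min(),p[:,0].max(),"y@450,500",np.polyval(k,[450,500]),np.degrees(np.arctan(k[0])))
b=mask(t,[0,0,130],[180,60,255],(265,175,315,215));ct=big(b);print("bowl floor-plane",rect(t,ct,.006),"rim",rect(t,ct,.035))
bl=mask(t,[100,120,40],[130,255,255],(340,215,420,245));ct=big(bl).reshape(-1,2)
print("front edge",np.round(onz(t,[ct[ct[:,0].argmin()],ct[ct[:,0].argmax()]],.07)*1000))
y=mask(t,[20,120,100],[35,255,255],(240,95,300,150));print("tape",rect(t,big(y),.025))
y=mask(t,[20,120,100],[35,255,255],(190,260,260,360));print("decoy",rect(t,big(y),.03))
print("gun/jar",onz(t,[[440,197]],0),onz(t,[[97,220]],.085))
print("balls",np.round(onz(t,[[335+643*90/265-180+0-0,0]],.015)))
```

```text
L y@450,600,740 [-209.8 -202.7 -195.9] deg 2.7450558469110056 33 34
R y@450,600,740 [-296.5 -293.8 -291.3] deg 1.0293584439755974 32 34
handle x 423.12468288638604 533.1573679783356 y@450,500 [-40.71441097 -39.7132486 ] 1.1470942823885268
bowl floor-plane [581.3 -39.5  67.   65.3  91.5] rim [574.3 -38.   65.3  63.7  91.5]
front edge [[ 459. -218.   70.]
 [ 456. -291.   70.]]
tape [771.8 -12.7  89.3  86.1 174.8]
decoy [320.5 160.7 190.3  65.7  16.1]
gun/jar [[ 0.54115037 -0.42561376  0.        ]] [[0.55120874 0.42868117 0.085     ]]
balls [[ 1. -0.  0.]]
```

View pics/d.png

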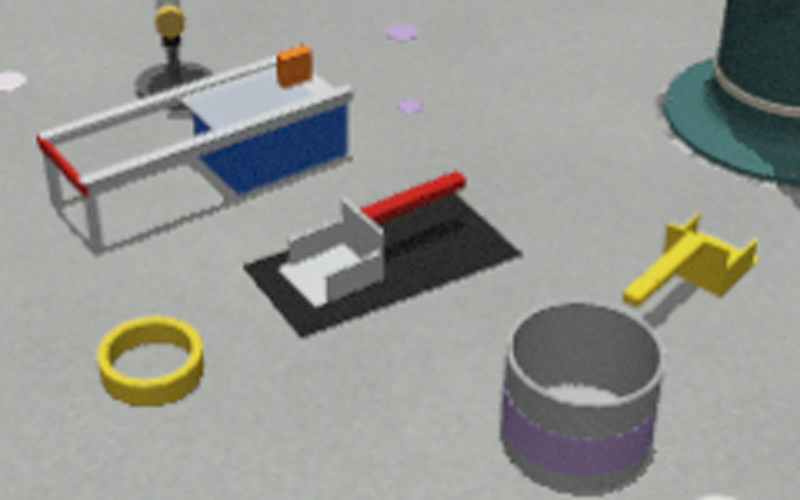

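The scene crop shows the bin with its cover nearly shut, the scoop lying on its mat and the empty pot. My estimates, in mm:

| Item | Position | Yaw |
|---|---|---|
| Bin | about (524, -251) | 1.9° |
| Block | (487, -251) | – |
| Scoop grip | (501, -40) | 1° |
| Mat | (521, -31) | -3° |
| Pot | (511, 243) | – |

These agree with the given sizes, so I'll turn the tool and go above the block.

```bash
cat > d.py <<'E'
import sys,numpy as np
from plant import observe
from scipy.spatial.transform import Rotation as R
# d.py x y z(mm) yaw pitch(deg): shift (cm) in present tool axes, turn (rad) in tool axes; tool x = -scoop x
o=observe();a=[float(v) for v in sys.argv[1:]]
Rt=R.from_rotvec(o["orientation"])
W=R.from_euler("ZYX",[a[3],a[4],0],degrees=True)*R.from_matrix(np.diag([-1.,1,-1]))
print("t",round(o["clock"],2),"tcp",np.round(o["tcp_pos"]*1000,1),"F",np.round(o["force"],1),"grip",round(o["grip_width"],3),round(o["grasp_force"],1))
print("shift now-axes",np.round(Rt.inv().apply(np.array(a[:3])/10-o["tcp_pos"]*100),2),"target-axes",np.round(W.inv().apply(np.array(a[:3])/10-o["tcp_pos"]*100),2),"turn",np.round((Rt.inv()*W).as_rotvec(),3),"q7",round(o["joints"][6],2),round(o["joints"][4],2))
E
python3 -m jog '[1,0,0,0,0,0,-0.115, 1,0,0,0,0,0,-0.115, 1,0,0,0,0,0,-0.115, 1,0,0,0,0,0,-0.115, 1,-0.95,-3.9,0,0,0,0, 1,-0.95,-3.9,0,0,0,0, 1,-0.95,-3.9,0,0,0,0, 1,-0.95,-3.9,0,0,0,0, 1,-0.95,-3.9,0,0,0,0, 1,-0.95,-3.9,0,0,0,0, 1,-0.95,-3.9,0,0,0,0, 1,-0.95,-3.9,0,0,0,0, 1,-0.95,-3.9,0,0,0,0, 1,-0.95,-3.9,0,0,0,0, 1,-0.95,-3.9,0,0,0,0, 1,-0.95,-3.9,0,0,0,0, 1,-0.95,-3.9,0,0,0,0, 1,-0.95,-3.9,0,0,0,0, 1,-0.95,-3.9,0,0,0,0, 1,-0.95,-3.9,0,0,0,0]' 40; python3 d.py 487 -251 177 1.9 0
```

```text
clock: 1.92
tcp_pos: [0.4314, -0.0521, 0.1771]
orientation: [-0.051, 3.14, 0.0]
force: [1.0, 0.1, -0.0]
grip_width: 0.998
grasp_force: 0.0
t 1.92 tcp [431.4 -52.1 177.1] F [ 1.   0.1 -0. ] grip 0.998 0.0
shift now-axes [-4.910e+00 -2.006e+01  1.000e-02] target-axes [-4.900e+00 -2.006e+01  1.000e-02] turn [ 0.     0.001 -0.001] q7 1.69 -0.03
```

```bash
python3 -m jog '[0,-0.82,-3.35,0,0,0,0, 0,-0.82,-3.35,0,0,0,0, 0,-0.82,-3.35,0,0,0,0, 0,-0.82,-3.35,0,0,0,0, 0,-0.82,-3.35,0,0,0,0, 0,-0.82,-3.35,0,0,0,0, 0,0,0,1.5,0,0,0, 0,0,0,1.5,0,0,0, 0,0,0,0,0,0,0, 0,0,0,0,0,0,0]'; python3 d.py 487 -251 95 1.9 0
python3 - <<'E'
from h import *
s=cams.capture("scene");cv2.imwrite("pics/e.png",cv2.resize(s["img"][90:240,150:350,::-1],(800,600),interpolation=cv2.INTER_CUBIC))
E
```

```text
clock: 2.75
tcp_pos: [0.4866, -0.2492, 0.1466]
orientation: [0.051, -3.14, -0.0]
force: [0.1, -0.5, -0.1]
grip_width: 0.504
grasp_force: 0.0
t 2.75 tcp [ 486.6 -249.2  146.6] F [ 0.1 -0.5 -0.1] grip 0.504 0.0
shift now-axes [-0.04 -0.18  5.16] target-axes [-0.04 -0.18  5.16] turn [ 0.    -0.001 -0.001] q7 2.21 -0.21
```

View pics/e.png

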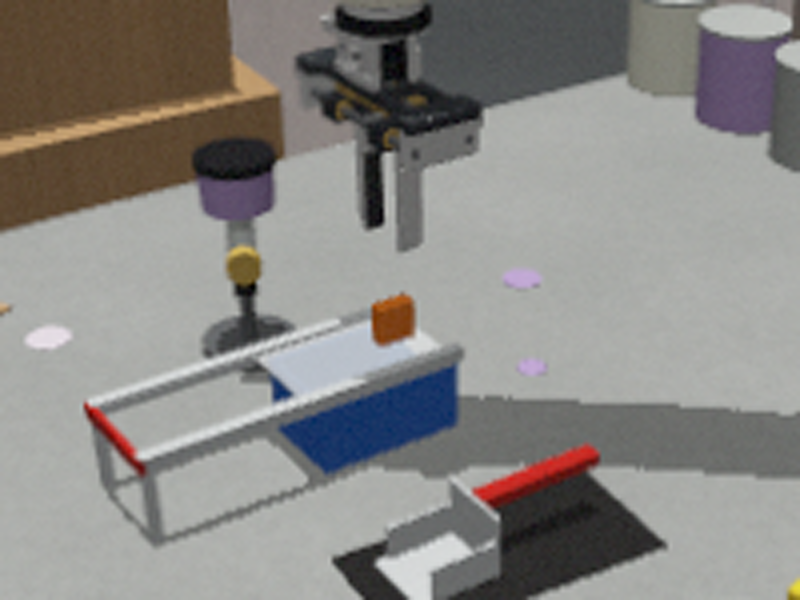

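The fingers straddle the block, which is straight below them at crop (393,320). I'll go down and close.

```bash
python3 -m jog '[0,0,-0.1,1.7,0,0,0, 0,0,0,1.7,0,0,0, 0,0,0,1.7,0,0,0, 0,0,0,0,0,0,0, -1,0,0,0,0,0,0, -1,0,0,0,0,0,0, -1,0,0,0,0,0,0, -1,0,0,0,0,0,0, -1,0,0,0,0,0,0, -1,0,0,0,0,0,0]' 25; python3 d.py 630 -246 95 1.9 0
```

```text
clock: 3.63
tcp_pos: [0.4872, -0.2505, 0.0962]
orientation: [-0.051, 3.141, -0.0]
force: [0.4, 0.1, -0.2]
grip_width: 0.112
grasp_force: 0.0
t 3.63 tcp [ 487.2 -250.5   96.2] F [ 0.4  0.1 -0.2] grip 0.112 0.0
shift now-axes [-14.29  -0.02   0.13] target-axes [-14.29  -0.03   0.12] turn [-0.     0.001 -0.001] q7 2.25 -0.26
```

```bash
python3 -m jog '[-1,0,0,0,0,0,0]'
python3 - <<'E'
from h import *
s=cams.capture("scene");t=cams.capture("top")
a=cv2.resize(s["img"][120:220,190:290,::-1],(400,400),interpolation=cv2.INTER_CUBIC)
b=cv2.resize(t["img"][150:250,330:430,::-1],(400,400),interpolation=cv2.INTER_CUBIC)
cv2.imwrite("pics/f.png",np.hstack([a,b]))
E
```

```text
clock: 3.72
tcp_pos: [0.487, -0.2504, 0.096]
orientation: [-0.051, 3.141, -0.0]
force: [-0.4, 0.1, 0.2]
grip_width: 0.037
grasp_force: 0.0
```

View pics/f.png

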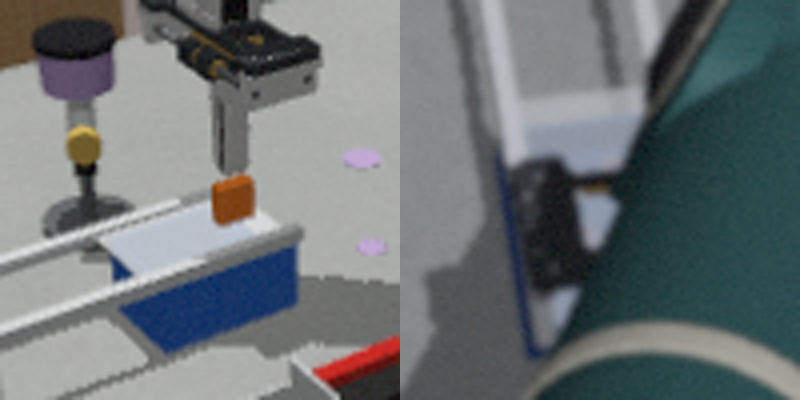

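Run:
```python
from h import *
s=cams.capture("scene");t=cams.capture("top")
print(proj(s,[[.487,-.2505,.088],[.488,-.251,.097],[.487,-.248,.116]]),proj(t,[[.488,-.251,.097],[.487,-.2505,.088]]))
print(proj(s,[[.4866,-.2492,.1386]]))
O=([8,150,120],[18,255,255]);c=big(mask(s,*O,(230,155,265,185)));print(c.reshape(-1,2).min(0),c.reshape(-1,2).max(0),c.reshape(-1,2).mean(0))
```

```text
[[247.74776973 171.44955378]
 [247.34119165 169.20077882]
 [247.86150565 164.64302634]] [[385.15040952 216.36244428]
 [384.17672697 217.54953419]]
[[247.57783844 158.6183768 ]]
[243 164] [252 175] [247.6969697  169.33333333]
```

Run:
```python
from h import *
s=cams.capture("scene");t=cams.capture("top")
for z in (.169,.2):
  P=np.array([.259,.568,z]);y=np.array([.414,.909,0])
  print("start tips",z,proj(s,[P+y*.053,P-y*.053]))
print("body end top",proj(t,[[.487,-.162,.2],[.487,-.162,.26],[.4495,-.162,.2],[.5245,-.162,.2]]))
im=cv2.imread("pics/scene0.png")[150:300,470:560];cv2.imwrite("pics/g.png",cv2.resize(np.hstack([im,s["img"][90:240,190:280,::-1]]),(720,600),interpolation=cv2.INTER_CUBIC))
```

```text
start tips 0.169 [[521.20680516 278.50040792]
 [495.60076472 248.61667598]]
start tips 0.2 [[526.11732646 268.48572385]
 [499.61542593 238.82702646]]
body end top [[354.65443175 211.43590668]
 [359.31791329 205.20626464]
 [357.05903627 228.712028  ]
 [352.27383649 194.42591252]]
```

View pics/g.png

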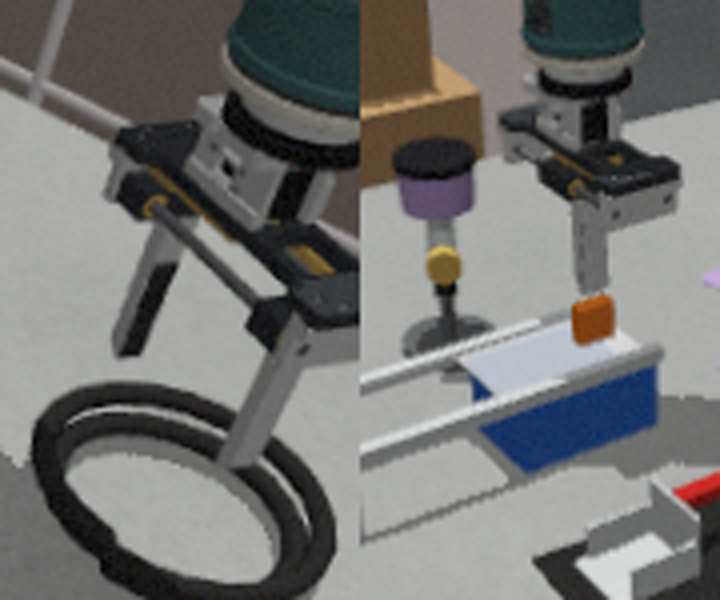

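Both views put the fingertips about 36 mm higher than the reported TCP implies. The closed tips are seen at (247.5,162.5) against a predicted (247.7,171), and the start picture agrees. The fingers therefore closed above the block. I'll open and descend in small steps, watching the force and the picture.

```bash
python3 -m jog '[0,0,0,0,0,0,0, 0,0,0,0,0,0,0, 0,0,0,0,0,0,0, 0,0,0,0,0,0,0, 0,0,0,0,0,0,0, 0,0,0,0.8,0,0,0, 0,0,0,0.8,0,0,0, 0,0,0,0,0,0,0]';python3 -m jog '[0,0,0,0.5,0,0,0, 0,0,0,0.5,0,0,0, 0,0,0,0.3,0,0,0, 0,0,0,0,0,0,0]'
python3 - <<'E'
from h import *
s=cams.capture("scene")
cv2.imwrite("pics/i.png",cv2.resize(s["img"][110:210,180:320,::-1],(770,550),interpolation=cv2.INTER_CUBIC))
E
```

```text
clock: 4.68
tcp_pos: [0.4861, -0.2499, 0.0779]
orientation: [0.051, -3.139, -0.001]
force: [-0.5, 0.9, -0.2]
grip_width: 0.496
grasp_force: 0.0
clock: 5.02
tcp_pos: [0.4866, -0.2503, 0.066]
orientation: [0.05, -3.14, -0.0]
force: [-1.4, 1.0, 0.3]
grip_width: 0.501
grasp_force: 0.0
```

View pics/i.png

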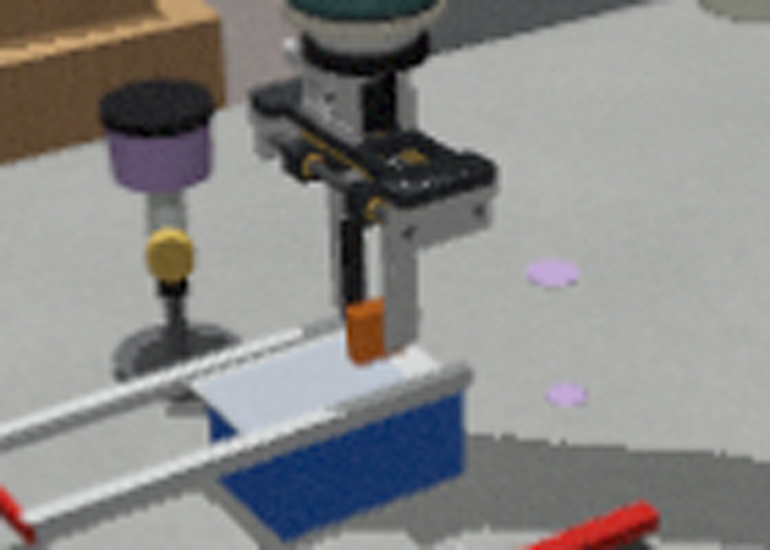

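The fingers now straddle the block: the near tip is at crop (400,350), level with the block's lower half. Close.

```bash
python3 -m jog '[-1,0,0,0,0,0,0, -1,0,0,0,0,0,0, -1,0,0,0,0,0,0, -1,0,0,0,0,0,0, -1,0,0,0,0,0,0, -1,0,0,0,0,0,0]' 25; python3 d.py 630 -246 66 1.9 0
```

```text
clock: 5.57
tcp_pos: [0.4871, -0.2492, 0.0669]
orientation: [0.052, -3.141, -0.003]
force: [-1.5, 9.2, 4.5]
grip_width: 0.169
grasp_force: 25.0
t 5.57 tcp [ 487.1 -249.2   66.9] F [-1.5  9.2  4.5] grip 0.169 25.0
shift now-axes [-14.29  -0.15   0.08] target-axes [-14.29  -0.16   0.09] turn [ 0.002 -0.    -0.   ] q7 2.28 -0.29
```

```bash
python3 -m jog '[-1,-1,0.1,0,0,0,0, -1,-1.5,0,0,0,0,0, -1,-1.5,0,0,0,0,0, -1,-1.5,0,0,0,0,0]'; python3 -m jog '[-1,-1.5,0,0,0,0,0, -1,-1.5,0,0,0,0,0, -1,-1.5,0,0,0,0,0, -1,-1,0,0,0,0,0, -1,-0.5,0,0,0,0,0]'
```

```text
clock: 5.9
tcp_pos: [0.5424, -0.2477, 0.0669]
orientation: [0.05, -3.141, -0.0]
force: [-2.0, -0.8, 3.4]
grip_width: 0.169
grasp_force: 25.0
clock: 6.32
tcp_pos: [0.6029, -0.2462, 0.0669]
orientation: [-0.051, 3.141, -0.001]
force: [-1.2, -0.6, 5.5]
grip_width: 0.171
grasp_force: 25.0
```

```bash
python3 -m jog '[-1,-0.4,0,0,0,0,0, -1,-0.4,0,0,0,0,0, -1,-0.3,0,0,0,0,0]';python3 -m jog '[-1,-0.4,0,0,0,0,0, -1,-0.4,0,0,0,0,0]'
```

```text
clock: 6.57
tcp_pos: [0.6127, -0.2459, 0.0669]
orientation: [0.05, -3.141, 0.001]
force: [-1.8, -4.6, 3.0]
grip_width: 0.169
grasp_force: 25.0
clock: 6.73
tcp_pos: [0.6208, -0.2457, 0.067]
orientation: [-0.05, 3.141, -0.001]
force: [-1.3, -5.6, 2.9]
grip_width: 0.167
grasp_force: 25.0
```

```bash
for i in 1 ; do python3 -m jog '[-1,-0.4,-0.05,0,0,0,0, -1,-0.3,0,0,0,0,0]';done; python3 -m jog '[-1,-0.3,-0.05,0,0,0,0, -1,-0.3,0,0,0,0,0]'
```

```text
clock: 6.9
tcp_pos: [0.6268, -0.2455, 0.0668]
orientation: [0.05, -3.139, -0.001]
force: [-20.9, 0.9, 18.8]
grip_width: 0.167
grasp_force: 25.0
clock: 7.07
tcp_pos: [0.6306, -0.2454, 0.0662]
orientation: [0.049, -3.135, -0.004]
force: [-24.6, 2.3, 13.5]
grip_width: 0.164
grasp_force: 25.0
```

```bash
python3 -m jog '[-1,-0.3,0,0,0,0,0, -1,-0.2,0,0,0,0,0,-1,0,0,0,0,0,0]'
```

```text
clock: 7.32
tcp_pos: [0.6353, -0.2453, 0.0657]
orientation: [0.049, -3.134, -0.003]
force: [-22.5, 1.0, 10.1]
grip_width: 0.166
grasp_force: 25.0
```

It ran tight at TCP x ≈ 0.627, and after that the pads slipped on the block. Easing back 1.5 cm.

```bash
python3 -m jog '[-1,0.5,0,0,0,0,0, -1,0.4,0,0,0,0,0, -1,0.4,0,0,0,0,0, -1,0.3,0,0,0,0,0, -1,0,0,0,0,0,0]'; python3 d.py 620 -246 66 1.9 0
```

```text
clock: 7.73
tcp_pos: [0.6217, -0.2457, 0.066]
orientation: [0.05, -3.139, -0.001]
force: [-1.7, -3.4, -16.5]
grip_width: 0.169
grasp_force: 25.0
t 7.73 tcp [ 621.7 -245.7   66. ] F [ -1.7  -3.4 -16.5] grip 0.169 25.0
shift now-axes [ 0.17 -0.03 -0.  ] target-axes [ 0.17 -0.03 -0.  ] turn [ 0.001 -0.002 -0.001] q7 2.19 -0.34
```

```bash
python3 -m jog '[-1,0.2,0,0,0,0,0, -1,0,0,0,0,0,0, -1,0,0,0,0,0,0, 0,0,0,0,0,0,0, 0,0,0,0,0,0,0, 0,0,0,0,0,0,0, 0,0,0,0,0,0,0, 0,0,0,0,0,0,0, 0,0,0,-2.5,0,0,0, 0,0,0,-2.5,0,0,0, 0,0,0,-2.5,0,0,0, 0,1.9,3.5,0,0,0,0, 0,1.9,3.5,0,0,0,0, 0,1.9,3.5,0,0,0,0, 0,1.9,3.5,0,0,0,0, 0,1.9,3.5,0,0,0,0, 0,1.9,3.5,0,0,0,0, 0,0,0,0,0,0,0]'; python3 d.py 501 -40 15 1.9 0
python3 - <<'E'
from h import *
t=cams.capture("top")
O=([8,150,120],[18,255,255])
print("block",rect(t,big(mask(t,*O,(330,120,420,240))),.116))
cv2.imwrite("pics/k.png",np.vstack([cv2.resize(t["img"][150:250,340:415,::-1],(450,600),interpolation=cv2.INTER_CUBIC)]))
E
```

```text
clock: 9.23
tcp_pos: [0.4977, -0.0336, 0.1419]
orientation: [0.061, -3.14, -0.004]
force: [0.9, 0.3, 0.9]
grip_width: 0.498
grasp_force: 0.0
t 9.23 tcp [497.7 -33.6 141.9] F [0.9 0.3 0.9] grip 0.498 0.0
shift now-axes [-0.32 -0.69 12.69] target-axes [-0.31 -0.66 12.69] turn [ 0.003 -0.001  0.006] q7 1.76 -0.15
block [ 609.4 -244.5   30.9   13.7    2.5]
```

View pics/k.png

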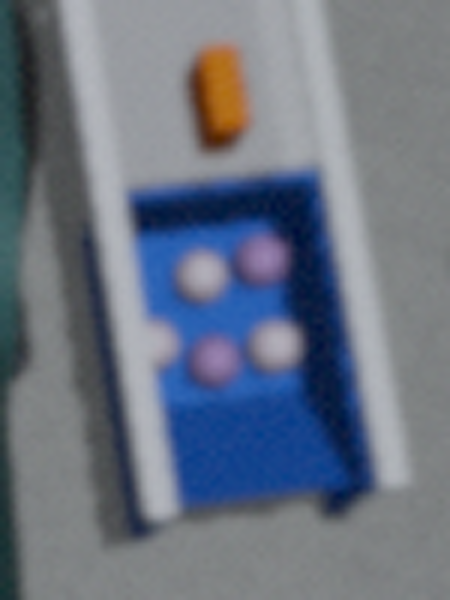

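The open bin shows five balls, three in the near row at crop (160,342), (215,360) and (275,345) and two behind at (203,275) and (262,258). The block travelled 123 mm, so the cover is at about 0.133. Now I'll grasp the scoop.

```bash
python3 -m jog '[0,-0.3,-0.5,2.5,0,0,0, 0,0,0,2.5,0,0,0, 0,0,0,2.5,0,0,0, 0,0,0,2.5,0,0,0, 0,0,0,1.5,0,0,0, 0,0,0,1.1,0,0,0, 0,0,0,0,0,0,0, -1,0,0,0,0,0,0, -1,0,0,0,0,0,0, -1,0,0,0,0,0,0, -1,0,0,0,0,0,0, -1,0,0,0,0,0,0, -1,0,0,0,0,0,0]' 55; python3 d.py 501 -40 15 1.9 0
```

```text
clock: 10.37
tcp_pos: [0.5037, -0.0447, 0.0163]
orientation: [-0.051, 3.14, 0.0]
force: [-0.8, 0.6, 4.8]
grip_width: 0.19
grasp_force: 54.3
t 10.37 tcp [503.7 -44.7  16.3] F [-0.8  0.6  4.8] grip 0.19 54.3
shift now-axes [0.25 0.48 0.13] target-axes [0.25 0.48 0.13] turn [ 0.     0.001 -0.001] q7 1.9 -0.3
```

```bash
python3 -m jog '[-1,0,0,-1,0,0,0, -1,0,0,-2,0,0,0, -1,0,0,-3,0,0,0, -1,0,0,-3,0,0,0, -1,0,0,-3,0,0,0, -1,0,0,-2,0,0,0, -1,0,0,0,0,0,0, -1,0,0,0,0,0,0]'; python3 d.py 501 -40 15 1.9 0
python3 - <<'E'
from h import *
t=cams.capture("top");s=cams.capture("scene")
a=cv2.resize(s["img"][120:270,210:335,::-1],(400,480),interpolation=cv2.INTER_CUBIC)
b=cv2.resize(t["img"][150:300,250:375,::-1],(400,480),interpolation=cv2.INTER_CUBIC)
cv2.imwrite("pics/l.png",np.hstack([a,b]))
E
```

```text
clock: 11.03
tcp_pos: [0.5038, -0.0447, 0.1569]
orientation: [-0.051, 3.139, 0.001]
force: [-0.4, 0.6, -1.4]
grip_width: 0.187
grasp_force: 54.3
t 11.03 tcp [503.8 -44.7 156.9] F [-0.4  0.6 -1.4] grip 0.187 54.3
shift now-axes [ 0.29  0.48 14.19] target-axes [ 0.26  0.48 14.19] turn [ 0.     0.002 -0.001] q7 1.77 -0.14
```

View pics/l.png

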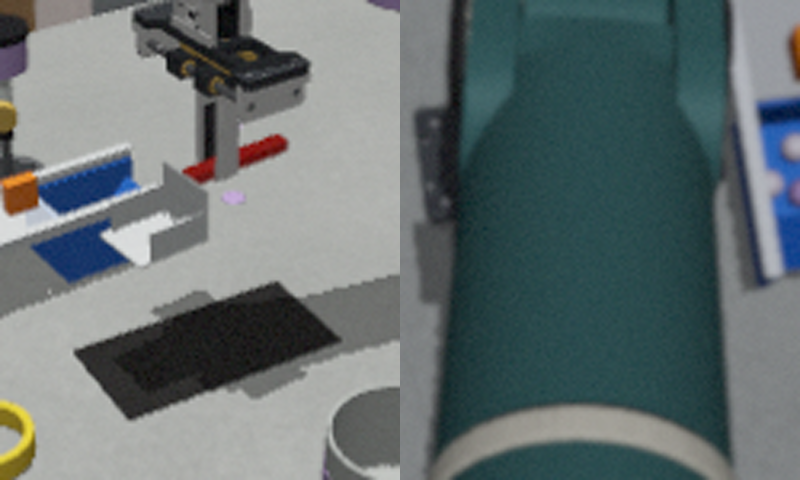

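The scoop hangs level in the grip, with lip corners at scene px about (254,203) and (242,193) and the handle end near (299,165). The red handle marks where it sits, so I'll work out its offset from the reported TCP. I have used all my picture views and will go on numbers from here.

Run:
```python
from h import *
t=cams.capture("top");s=cams.capture("scene")
print("lip corners",np.round(onz(s,[[253.8,202.8],[241.9,193.4]],.1445)*1000))
h=big(mask(s,[0,150,60],[6,255,255],(255,150,310,185))).reshape(-1,2)
e=h[h[:,0]>h[:,0].max()-2].mean(0);print("handle end px",h.max(0),e,np.round(onz(s,[e],.1936)*1000))
f=lambda P:np.round(onz(t,[[340+u/6,150+v/6] for u,v in P],.015)*1000)
B=f([(160,342),(215,360),(275,345),(203,275),(262,258)])
d=(B[:,:2]-[523.5,-250.5]);a=np.radians(1.9);print("balls in bin",np.round(d@np.array([[np.cos(a),-np.sin(a)],[np.sin(a),np.cos(a)]])))
```

```text
lip corners [[610.  -3. 144.]
 [614. -64. 144.]]
handle end px [298 171] [297.6 164.8] [[430. -44. 194.]]
balls in bin [[  8.  22.]
 [ -2.   1.]
 [  1. -27.]
 [ 34.  -2.]
 [ 39. -28.]]
```

```bash
python3 -m jog '[-1,1.21,-3.41,0,0,0,0, -1,1.21,-3.41,0,0,0,0, -1,1.21,-3.41,0,0,0,0, -1,1.21,-3.41,0,0,0,0, -1,1.21,-3.41,0,0,0,0, -1,1.21,-3.41,0,0,0,0, -1,0,0,0,0,0,0, -1,0,0,0,0,0,0, -1,0,0,0,0,0,0]'
python3 - <<'E'
from h import *
t=cams.capture("top");s=cams.capture("scene")
print(observe()["tcp_pos"])
# expected pixel positions of lip etc
o=observe()["tcp_pos"];a=np.radians(1.9);c,sn=np.cos(a),np.sin(a)
def sc(x,y,z):
    return [o[0]+c*(x+73.5)/1000-sn*y/1000,o[1]-.002+sn*(x+73.5)/1000+c*y/1000,o[2]-.0133+z/1000]
print("pred lip corners top",proj(t,[sc(37.5,33,0),sc(37.5,-33,0),sc(25,33,32),sc(25,-33,32),sc(-37,33,54),sc(-37,-33,54)]))
hsv=cv2.cvtColor(t["img"],cv2.COLOR_RGB2HSV)
def ch(p):
    h,S,v=p
    return 'b' if 100<=h<=130 and S>110 else 'r' if S>140 and h<7 else 'o' if S>140 and h<20 else 'g' if S>70 and 70<h<100 else '#' if v<60 else 'W' if v>165 else '+' if v>130 else '.'
for v in range(165,240):print(v,''.join(ch(hsv[v,u]) for u in range(345,425)))
E
```

```text
clock: 11.98
tcp_pos: [0.4371, -0.2512, 0.1551]
orientation: [0.05, -3.14, -0.001]
force: [-0.0, 0.2, -1.1]
grip_width: 0.185
grasp_force: 54.3
[ 0.43766571 -0.25054886  0.15538827]
pred lip corners top [[370.41303813 188.52973961]
 [398.64551771 184.80098933]
 [374.13100219 190.26285631]
 [403.24214223 186.40959424]
 [381.28741337 215.53044125]
 [411.33803778 211.44178679]]
165 .......+WWWWWW+W+W+++W++++..oooooooW++WWWWWWWWWWWWW++++++++++++++++++++..#######
166 .......+WWWWWWW++W+++W++++..oooooooWW+WWWWWWWWWWWWWW++++++++++++++++++...#######
167 ........+WWWWWW+WW+WW++W++..oooooooWW++WWWWWWWWWWWWW+++++++++++++++++...########
168 ........+WWWWWWW++W+++W++++.ooooooooW+WWWWWWWWWWWWWW++++++++++++++++...#########
169 ........+WWWWWWWWWWW+W+++++.ooooooooW++WWWWWWWWWWWWW++++++++++.+++++...#########
170 ........+WWWWWWWW+WWWW+W+++..ooooooo+++WWWWWWWWWWWWW++++++++++++++++..##########
171 ........+WWWWWWWWW++WW+++++..oooooo++++WWWWWWWWWWWWWW++++++++++++++...##########
172 ........+WWWWWWW+WWW++WWW++..ooooo.++++WWWWWWWWWWWWWW+++++++++++++...###########
173 .........+WWWWWWW+W+WWW+WW++.oooo..+++
[... 4952 characters left out ...]
gggggggggggggggggggg
232 ++..............b........bb########################gg#gggggggggggggggggggggggggg
233 +.........................b##########################ggggggggggggggggggggggggggg
234 +................b........##############b############ggggggggggggggggggggggggggg
235 .................b........##############g###########gggggggggggggggggggggggggggg
236 .................b........###g#######################ggggggggggggggggggggggggggg
237 .................bb.......####################..#####ggggggggggggggggggggggggggg
238 .................bbb.......##################....##ggggggggggggggggggggggggggggg
239 ...........................################.......#ggggggggggggggggggggggggggggg
```

```bash
python3 -m jog '[-1,0,0,-2,0,0,0, -1,0,0,0,0,0.11,0, -1,0,0,0,0,0.11,0, -1,0,0,0,0,0.11,0, -1,0,0,0,0,0.11,0, -1,0,0,0,0,0,0, -1,0,0,0,0,0,0]'
cat > q.py <<'E'
from h import *
from scipy.spatial.transform import Rotation as R
def look(t,u0,u1,v0,v1):
    hsv=cv2.cvtColor(t["img"],cv2.COLOR_RGB2HSV)
    def ch(p):
        h,S,v=p
        return 'b' if 100<=h<=130 and S>110 else 'p' if 120<h<165 and S>40 else 'r' if S>140 and h<7 else 'o' if S>140 and h<20 else 'g' if S>70 and 70<h<100 else '#' if v<60 else 'W' if v>165 else '+' if v>130 else '.'
    for v in range(v0,v1):print(v,''.join(ch(hsv[v,u]) for u in range(u0,u1)))
def lipcorners(o,f=109,up=-13.3,dy=1,bias=None):
    Rm=R.from_rotvec(o["orientation"]).as_matrix()
    return [o["tcp_pos"]+Rm@np.array([-f,w,-up])/1000+[0,dy/1000,0] for w in(33,-33)]
def binc(P):
    d=np.array(P)*1000-[523.5,-250.5,0];a=np.radians(1.9)
    return np.round(np.c_[d[:,0]*np.cos(a)+d[:,1]*np.sin(a),-d[:,0]*np.sin(a)+d[:,1]*np.cos(a),d[:,2]],1)
E
python3 - <<'E'
from q import *
t=cams.capture("top");o=observe();P=lipcorners(o);print("T hyp",proj(t,P),binc(P))
p=R.from_rotvec(o["orientation"]).as_matrix();g=o["tcp_pos"]+[0,0.001,.0367]
Q=[g+p@np.array([-.109,w,.05]) for w in(.033,-.033)];print("W hyp",proj(t,Q))
print("level lip centre seen, rail mid",binc(onz(t,[[383.3,187.5]],.1421)),binc(onz(t,[[377.5,183]],.083)))
look(t,350,412,172,215)
E
```

```text
clock: 12.67
tcp_pos: [0.4382, -0.2504, 0.174]
orientation: [0.048, -2.698, 0.011]
force: [-0.7, 0.6, -0.5]
grip_width: 0.187
grasp_force: 54.3
T hyp [[368.63146501 198.91605648]
 [396.34564561 195.20150977]] [[  7.1  36.4 116.5]
 [  7.2 -29.6 116.5]]
W hyp [[370.10441206 205.09251679]
 [397.97988815 201.33248516]]
level lip centre seen, rail mid [[ 23.6   4.  142.1]] [[50.3  0.5 83. ]]
172 ...++++++++++++++++WWWWWWWWWWWWWWWWWWWWWW++....ggggggggggggggg
173 .++++++++++++++++++++++++WWWWWWWWWWWWWWWWWW+++...ggggggggggggg
174 +++++++...............+++++++WWWWWWWWWWWWWWWW++...gggggggggggg
175 ++.........................+++++WWWWWWWWWWWWWWW++...gggggggggg
176 .......gggggggggggggggggg......++++WWWWWWWWWWWWWW++...gggggggg
177 ...ggggggggggggggggggggggggggg....++++WWWWWWWWWWWW+++..ggggggg
178 .gggggggggggggggggggggggggggggggg....+++WWWWWWWWWWWW++..gggggg
179 gggggggggggggggggggggggggggggggggggg...+++WWWWWWWWWWW++..ggggg
180 gggggggggggggggggggggggggggggggggggggg...+++WWWWWWWWWW+++..ggg
181 gggggggggggggggggggggggggggggggggggggggg...++WWWWWWWWWWW++..gg
182 gggggggggggggggggggggggggggggggggggg
[... 1470 characters left out ...]
gggggggggggggggggggggggggggggg
205 gggggggggggggggggggggggggggggggggggggggggggggggggggggggggggggg
206 gggggggggggggggggggggggggggggggggggggggggggggggggggggggggggggg
207 gggggggggggggggggggggggggggggggggggggggggggggggggggggggggggggg
208 gggggggggggggggggggggggggggggggggggggggggggggggggggggggggggggg
209 gggggggggggggggggggggggggggggggggggggggggggggggggggggggggggggg
210 gggggggggggggggggggggggggggggggggggggggggggggggggggggggggggggg
211 gggggggggggggggggggggggggggggggggggggggggggggggggggggggggggggg
212 gggggggggggggggggggggggggggggggggggggggggggggggggggggggggggggg
213 gggggggggggggggggggggggggggggggggggggggggggggggggggggggggggggg
214 gggggggggggggggggggggggggggggggggggggggggggggggggggggggggggggg
```

```bash
python3 -m jog '[-1,0,-0.35,0,0,0,0, -1,0,0,0,0,0,0]'
python3 - <<'E'
from q import *
s=cams.capture("scene");o=observe();P=lipcorners(o);print("T hyp",proj(s,P),binc(P))
p=R.from_rotvec(o["orientation"]).as_matrix();g=o["tcp_pos"]+[0,0.001,.0367]
Q=[g+p@np.array([-.109,w,.05]) for w in(.033,-.033)];print("W hyp",proj(s,Q))
look(s,205,275,140,205)
E
```

```text
clock: 12.88
tcp_pos: [0.4372, -0.2558, 0.1766]
orientation: [0.042, -2.704, 0.01]
force: [0.9, -1.0, -1.2]
grip_width: 0.187
grasp_force: 54.3
T hyp [[241.30903354 170.99639368]
 [231.24349959 163.09023406]] [[  6.8  31.6 118.4]
 [  6.7 -34.4 118.4]]
W hyp [[245.26312965 168.75731049]
 [235.10958904 160.95270547]]
140 ppppppppppppp.+WWWWWWWWWWWWWWWWWWWWW++WWW+rrrrrrrr..+WWWWWWWWWWWWWWWWW
141 ppppppppppppp+WWWWWWWWWWWWWWWWWWWWWW+.+++rrrrrrrr.++WWWWWWWWWWWWWWWWWW
142 pppppppppppp.+WWWWWWWWWWWWWWWWWWWWWWW+..+.r+rrrr+WWWWWWWWWWWWWWWWWWWWW
143 pppppppppp.+WWWWWWWWWWWWWWWWWWWWWWWWWW........r+WWWWWWWWWWWWWWWWWWWWWW
144 pppppppp.+WWWWWWWWWWWWWWWWWWWWWWWWWWWW+....+..+WWWWWWWWWWWWWWWWWWWWWWW
145 W+......+WWWWWWWWWWWWWWWWWWWWWWWWWWWW++......+WWWWWWWWWWWWWWWWWWWWWWWW
146 W+......+WWWWWWWWWWWWWWWWWWWWWWWWWWW+.........++WWWWWWWWWWWWWWWWWWWWWW
147 W+.......+WWWWWWWWWWWWWWWWWWWWWWWWW+............+WWWWWWWWWWWWWWWWWWWWW
148 W+.......WWWWWWWWWWWWWWWWWWWWWWWWW+..............WWWWWWWWWWWWWWWWWWWWW
149 W+.......+WWWWWWWWWWWWWWWWWWWWWWW................+WWWWWWWWWWWWWWWWWWWW
150 W+.......WWWWWWWWWWWWWWWWWWWW
[... 3391 characters left out ...]
bbbbbbbbbbbbbb+WWWWWWWWWW
196 WWWWWW.........bbbbbbbbbbbbbbbbbbbbbbbbbbbbbbbbbbbbbbbbbbb.+WWWWWWWWWW
197 WWW+...........bbbbbbbbbbbbbbbbbbbbbbbbbbbbbbbbbbbbbbbb......WWWWWWWWW
198 +...............bbbbbbbbbbbbbbbbbbbbbbbbbbbbbbbbbbbbb........W++++WWWW
199 .................bbbbbbbbbbbbbbbbbbbbbbbbbbbbbbbbb................++++
200 ..................bbbbbbbbbbbbbbbbbbbbbbbbbbbbb.......................
201 ...................bbbbbbbbbbbbbbbbbbbbbbbbbb.........................
202 ....................bbbbbbbbbbbbbbbbbbbbbb............................
203 .....................bbbbbbbbbbbbbbbbbb...............................
204 ......................bbbbbbbbbbbbbbb.................................
```

The tilted lip fits the tool-frame offset: it is seen at about (231,163)–(243,170) against a predicted (231,163)–(241,171). I'll plan the scooping waypoints with that model.

```bash
cat > plan.py <<'E'
from q import *
import sys,json
# waypoints: lip bin x, z (mm), pitch deg ; prints rows shift(cm, in tool axes at start of row) + turn
def pose(x,y,z,p,yaw=1.9,org=(523.5,-250.5)):
    W=R.from_euler("ZYX",[yaw,p,0],degrees=True)*R.from_matrix(np.diag([-1.,1,-1]))
    a=np.radians(1.9);L=np.array([org[0]+x*np.cos(a)-y*np.sin(a),org[1]+x*np.sin(a)+y*np.cos(a),z])
    return L-W.apply([-109,0,13.3])-[0,1,0],W
def show(wps,**k):
    o=observe();P,W=o["tcp_pos"]*1000,R.from_rotvec(o["orientation"])
    for w in wps:
        p,w2=pose(*w,**k);d=W.inv().apply(p-P)/10;r=(W.inv()*w2).as_rotvec()
        n=max(np.linalg.norm(d)/4.1,np.linalg.norm(r)/.123)
        print(w,"shift",np.round(d,2),"turn",np.round(r,3),"n",round(n,1),"tcp",np.round(p));P,W=p,w2
def now():
    o=observe();P=lipcorners(o);b=binc(P);z=R.from_rotvec(o["orientation"]).as_matrix()
    print("t",round(o["clock"],1),"lip",b.mean(0),"pitch",round(np.degrees(np.arcsin(z[2,0])),1),"F",np.round(o["force"],1),"grip",round(o["grip_width"],3),"q",np.round(o["joints"],2))
E
python3 - <<'E'
from plan import *
now();y=.5
show([(-20,y,100,47),(-17,y,40,47),(-15,y,10,48),(-8,y,7,46),(0,y,6.5,40),(10,y,6,34),(20,y,6,28),(30,y,6,23),(40,y,6,18),(50,y,6,14),(56,y,6,12),(57,y,14,6),(57,y,24,0),(56,y,34,-8),(55,y,45,-15),(50,y,60,-18),(30,y,90,-18),(0,y,130,-18)])
E
```

```text
t 12.9 lip [  6.75  -1.4  118.4 ] pitch 25.1 F [-0.5 -0.2 -1.8] grip 0.189 q [-0.09  0.55  0.63  1.62 -0.09  1.45  2.15]
(-20, 0.5, 100, 47) shift [ 0.35  0.17 -1.17] turn [ 0.001  0.383 -0.002] n 3.1 tcp [ 439. -254.  189.]
(-17, 0.5, 40, 47) shift [-4.59 -0.    3.87] turn [0. 0. 0.] n 1.5 tcp [ 442. -254.  129.]
(-15, 0.5, 10, 48) shift [-2.36  0.    1.71] turn [-0.     0.017  0.   ] n 0.7 tcp [ 445. -254.  100.]
(-8, 0.5, 7, 46) shift [-0.65  0.    0.06] turn [ 0.    -0.035  0.   ] n 0.3 tcp [ 449. -253.   95.]
(0, 0.5, 6.5, 40) shift [-0.51 -0.    0.61] turn [-0.    -0.105  0.   ] n 0.9 tcp [ 449. -253.   87.]
(10, 0.5, 6, 34) shift [-0.72 -0.    0.54] turn [ 0.    -0.105 -0.   ] n 0.9 tcp [ 451. -253.   78.]
(20, 0.5, 6, 28) shift [-0.75  0.    0.59] turn [-0.    -0.105  0.   ] n 0.9 tcp [ 454. -253.   69.]
(30, 0.5, 6, 23) shift [-0.81 -0.    0.49] turn [ 0.    -0.087 -0.   ] n 0.7 tcp [ 458. -253.   61.]
(40, 0.5, 6, 18) shift [-0.85 -0.    0.56] turn [ 0.    -0.087  0.   ] n 0.7 tcp [ 464. -253.   52.]
(50, 0.5, 6, 14) shift [-0.88  0.    0.45] turn [ 0.   -0.07  0.  ] n 0.6 tcp [ 471. -253.   45.]
(56, 0.5, 6, 12) shift [-0.54  0.    0.24] turn [ 0.    -0.035 -0.   ] n 0.3 tcp [ 476. -253.   42.]
(57, 0.5, 14, 6) shift [ 0.15 -0.    0.34] turn [-0.    -0.105  0.   ] n 0.9 tcp [ 473. -253.   39.]
(57, 0.5, 24, 0) shift [ 0.18 -0.    0.15] turn [-0.    -0.105  0.   ] n 0.9 tcp [ 472. -253.   37.]
(56, 0.5, 34, -8) shift [0.18 0.   0.53] turn [ 0.   -0.14  0.  ] n 1.1 tcp [ 470. -253.   32.]
(55, 0.5, 45, -15) shift [0.03 0.   0.24] turn [ 0.    -0.122  0.   ] n 1.0 tcp [ 470. -253.   30.]
(50, 0.5, 60, -18) shift [ 0.15 -0.   -1.01] turn [-0.    -0.052  0.   ] n 0.4 tcp [ 466. -253.   39.]
(30, 0.5, 90, -18) shift [ 0.98  0.   -3.47] turn [0. 0. 0.] n 0.9 tcp [ 446. -254.   69.]
(0, 0.5, 130, -18) shift [ 1.62  0.   -4.73] turn [0. 0. 0.] n 1.2 tcp [ 416. -255.  109.]
```

```bash
python3 -m jog '[-1,0.1,0.04,-0.3,0,0.096,0, -1,0.1,0.04,-0.3,0,0.096,0, -1,0.1,0.04,-0.3,0,0.096,0, -1,0.1,0.04,-0.3,0,0.096,0, -1,0,0,0,0,0,0, -1,0,0,0,0,0,0]' >/dev/null
python3 - <<'E'
from plan import *
now();y=.5
show([(-17,y,40,47),(-15,y,12,48)])
E
```

```text
t 13.4 lip [-18.5   0.7  98.1] pitch 47.2 F [ 0.1 -0.2 -1.1] grip 0.186 q [-0.07  0.82  0.61  1.36 -0.02  1.8   2.15]
(-17, 0.5, 40, 47) shift [-4.36 -0.03  3.88] turn [ 0.    -0.004 -0.001] n 1.4 tcp [ 442. -254.  129.]
(-15, 0.5, 12, 48) shift [-2.21  0.    1.57] turn [-0.     0.017  0.   ] n 0.7 tcp [ 445. -254.  102.]
```

```bash
python3 -m jog '[-1,-1.45,0,1.3,0,0,0, -1,-1.45,0,1.3,0,0,0, -1,-1.45,0,1.3,0,0,0, -1,0,0,0,0,0,0, -1,0,0,0,0,0,0]' >/dev/null
python3 - <<'E'
from plan import *
now();y=.5
show([(-15,y,11,48),(-8,y,7,46)])
E
```

```text
t 13.8 lip [-17.75   0.4   41.8 ] pitch 47.1 F [-0.2  0.3  0.5] grip 0.183 q [-0.06  0.88  0.59  1.39 -0.05  1.72  2.14]
(-15, 0.5, 11, 48) shift [-2.47  0.    1.73] turn [ 0.001  0.016 -0.002] n 0.7 tcp [ 445. -254.  101.]
(-8, 0.5, 7, 46) shift [-0.73  0.    0.13] turn [ 0.    -0.035  0.   ] n 0.3 tcp [ 449. -253.   95.]
```

```bash
python3 -m jog '[-1,-0.8,0,0.57,0,0.01,0, -1,-0.8,0,0.57,0,0.006,0, -1,-0.8,0,0.57,0,0,0, -1,0,0,0,0,0,0, -1,-0.3,0,0.05,0,-0.015,0, -1,-0.4,0,0.05,0,-0.02,0, -1,0,0,0,0,0,0]' >/dev/null
python3 - <<'E'
from plan import *
now();y=.5
show([(0,y,6.5,40),(10,y,6,34),(20,y,6,28),(30,y,6,23),(40,y,6,18)])
E
```

```text
t 14.4 lip [-7.85  0.4   7.1 ] pitch 46.0 F [-0.2 -0.5 -0.7] grip 0.186 q [-0.05  0.92  0.58  1.39 -0.07  1.67  2.12]
(0, 0.5, 6.5, 40) shift [-0.51  0.    0.62] turn [ 0.    -0.104 -0.001] n 0.8 tcp [ 449. -253.   87.]
(10, 0.5, 6, 34) shift [-0.72 -0.    0.54] turn [ 0.    -0.105 -0.   ] n 0.9 tcp [ 451. -253.   78.]
(20, 0.5, 6, 28) shift [-0.75  0.    0.59] turn [-0.    -0.105  0.   ] n 0.9 tcp [ 454. -253.   69.]
(30, 0.5, 6, 23) shift [-0.81 -0.    0.49] turn [ 0.    -0.087 -0.   ] n 0.7 tcp [ 458. -253.   61.]
(40, 0.5, 6, 18) shift [-0.85 -0.    0.56] turn [ 0.    -0.087  0.   ] n 0.7 tcp [ 464. -253.   52.]
```

No contact yet, and it is tracking perfectly. I'll go on slowly, two rows per waypoint.

```bash
python3 -m jog '[-1,-0.25,0,0.31,0,-0.052,0, -1,-0.25,0,0.31,0,-0.052,0, -1,-0.36,0,0.27,0,-0.052,0, -1,-0.36,0,0.27,0,-0.052,0, -1,-0.37,0,0.29,0,-0.052,0, -1,-0.37,0,0.29,0,-0.052,0, -1,0,0,0,0,0,0]' | grep force
python3 - <<'E'
from plan import *
now();y=.5
show([(30,y,6,24),(40,y,6,19),(50,y,6,15),(56,y,6,13)])
E
```

```text
force: [-0.7, -0.9, -0.5]
grasp_force: 54.3
t 15.0 lip [19.5  0.   7. ] pitch 28.0 F [-0.7 -0.9 -0.5] grip 0.188 q [-0.06  0.73  0.57  1.61 -0.15  1.33  2.14]
(30, 0.5, 6, 24) shift [-0.91  0.03  0.36] turn [ 0.001 -0.07  -0.003] n 0.6 tcp [ 459. -253.   62.]
(40, 0.5, 6, 19) shift [-0.84  0.    0.55] turn [ 0.    -0.087 -0.   ] n 0.7 tcp [ 465. -253.   54.]
(50, 0.5, 6, 15) shift [-0.88 -0.    0.44] turn [-0.   -0.07  0.  ] n 0.6 tcp [ 472. -253.   47.]
(56, 0.5, 6, 13) shift [-0.54  0.    0.23] turn [ 0.    -0.035  0.   ] n 0.3 tcp [ 476. -253.   43.]
```

```bash
python3 -m jog '[-1,-0.45,0,0.18,0,-0.035,0, -1,-0.45,0,0.18,0,-0.035,0, -1,-0.42,0,0.28,0,-0.044,0, -1,-0.42,0,0.28,0,-0.044,0, -1,0,0,0,0,0,0]' | grep force;  python3 - <<'E'
from plan import *
now();y=.5
show([(50,y,6,15),(56,y,6,13)])
E
python3 -m jog '[-1,-0.44,0,0.22,0,-0.035,0, -1,-0.44,0,0.22,0,-0.035,0, -1,0,0,0,0,0,0]' | grep force
python3 - <<'E'
from plan import *
now();y=.5
show([(56,y,6,13),(57,y,14,6),(57,y,24,0),(56,y,34,-8),(55,y,45,-15)])
E
```

```text
force: [-1.5, 0.8, -1.4]
grasp_force: 54.3
t 15.4 lip [40.   0.2  5.3] pitch 19.1 F [-1.5  0.8 -1.4] grip 0.183 q [-0.05  0.66  0.56  1.71 -0.19  1.16  2.17]
(50, 0.5, 6, 15) shift [-0.86  0.01  0.4 ] turn [ 0.001 -0.072 -0.002] n 0.6 tcp [ 472. -253.   47.]
(56, 0.5, 6, 13) shift [-0.54  0.    0.23] turn [ 0.    -0.035  0.   ] n 0.3 tcp [ 476. -253.   43.]
force: [-12.2, 1.6, 7.2]
grasp_force: 55.0
t 15.7 lip [47.85  0.3   4.75] pitch 15.4 F [-12.2   1.6   7.2] grip 0.189 q [-0.04  0.64  0.55  1.75 -0.22  1.08  2.19]
(56, 0.5, 6, 13) shift [-0.71 -0.    0.12] turn [ 0.002 -0.042 -0.002] n 0.3 tcp [ 476. -253.   43.]
(57, 0.5, 14, 6) shift [ 0.16 -0.    0.54] turn [-0.    -0.122  0.   ] n 1.0 tcp [ 473. -253.   39.]
(57, 0.5, 24, 0) shift [ 0.18 -0.    0.15] turn [-0.    -0.105  0.   ] n 0.9 tcp [ 472. -253.   37.]
(56, 0.5, 34, -8) shift [0.18 0.   0.53] turn [ 0.   -0.14  0.  ] n 1.1 tcp [ 470. -253.   32.]
(55, 0.5, 45, -15) shift [0.03 0.   0.24] turn [ 0.    -0.122  0.   ] n 1.0 tcp [ 470. -253.   30.]
```

Run:
```python
from plan import *
t=cams.capture("top");look(t,355,412,174,212)
s=cams.capture("scene");look(s,205,275,150,200)
```

```text
174 ......++++++++++++++++++++++++++.....gggggggggggggggggggg
175 ....+++++++++++++++++++++++++++++++....gggggggggggggggggg
176 ..++++++....+.++..+++++++++++++++++++...ggggggggggggggggg
177 .+++...................+++++++WWW++++++...ggggggggggggggg
178 ........ggggggggggg........++++++WW++++++...ggggggggggggg
179 .....ggggggggggggggggggg......++++++W++++++..gggggggggggg
180 ..gggggggggggggggggggggggggg.....+++WWW+++++...gggggggggg
181 ggggggggggggggggggggggggggggggg...++++WWWW+++...ggggggggg
182 ggggggggggggggggggggggggggggggggg...++++WW++++...gggggggg
183 ggggggggggggggggggggggggggggggggggg...+++++W+++...ggggggg
184 ggggggggggggggggggggggggggggggggggggg...+++WW++++..gggggg
185 ggggggggggggggggggggggggggggggggggggggg..+++W+++++..ggggg
186 gggggggggggggggggggggggggggggggggggggggg..+++++++++.ggggg
187 ggggggggggggggggggggggggggggggggggggggggg..++++W+++...ggg
188 ggggggggggggggggggggggggggggggggggggggggggg..+++++++...gg
189 gggggggggggggggggggggggggggggggggggggggggggg..+++++++..gg
190 ggggggggggggggggggggggggggggggggggggggggggggg..+++++++..g
191 gggggggggggggggggggggggggggggggggggggggggg
[... 4305 characters left out ...]
bbbbbbbbbbbbbb+WWWWWWWWWW
191 WWWWWWWWWWWWWWW++++..........bbbbbbbbbbbbbbbbbbbbbbbbbbbbbb+WWWWWWWWWW
192 WWWWWWWWWWWWWWW+...........bbbbbbbbbbbbbbbbbbbbbbbbbbbbbbbb+WWWWWWWWWW
193 WWWWWWWWWWWWW++.........bbbbbbbbbbbbbbbbbbbbbbbbbbbbbbbbbbb+WWWWWWWWWW
194 WWWWWWWWWWW+..........bbbbbbbbbbbbbbbbbbbbbbbbbbbbbbbbbbbbb+WWWWWWWWWW
195 WWWWWWWWW...........bbbbbbbbbbbbbbbbbbbbbbbbbbbbbbbbbbbbbbb+WWWWWWWWWW
196 WWWWWW.........bbbbbbbbbbbbbbbbbbbbbbbbbbbbbbbbbbbbbbbbbbb.+WWWWWWWWWW
197 WWW+...........bbbbbbbbbbbbbbbbbbbbbbbbbbbbbbbbbbbbbbbb......WWWWW+WWW
198 +...............bbbbbbbbbbbbbbbbbbbbbbbbbbbbbbbbbbbbb.................
199 .................bbbbbbbbbbbbbbbbbbbbbbbbbbbbbbbbb....................
```

About 12 N at lip x ≈ 48: a corner ball is probably caught on a side wall. I'll back off a little, then shift sideways while pressing forward.

```bash
python3 -m jog '[-1,0.4,0,-0.15,0,0,0, -1,0.4,-0.3,-0.1,0,0,0, -1,-0.5,0,0.05,0,0,0, -1,-0.5,0,0.1,0,0,0, -1,-0.3,0,0.05,0,-0.02,0, -1,0,0,0,0,0,0]' | grep force:;  python3 -c "
from plan import *
now()"
python3 -m jog '[-1,0,0.3,0,0,0,0, -1,-0.1,0.3,0,0,0,0, -1,-0.2,0,0,0,0,0, -1,-0.2,-0.2,0,0,0,0, -1,0,0,0,0,0,0]' | grep force:
python3 - <<'E'
from plan import *
now();y=.5
show([(56,y,6,13),(57,y,14,6),(57,y,24,0)])
E
```

```text
force: [-35.7, -0.6, 24.2]
grasp_force: 55.0
t 16.3 lip [50.   -3.7   5.35] pitch 14.7 F [-35.7  -0.6  24.2] grip 0.189 q [-0.03  0.63  0.55  1.76 -0.22  1.07  2.2 ]
force: [-41.5, -8.8, 32.8]
grasp_force: 54.9
t 16.7 lip [53.9  -2.1   4.55] pitch 14.8 F [-41.5  -8.8  32.8] grip 0.185 q [-0.03  0.64  0.55  1.75 -0.22  1.08  2.19]
(56, 0.5, 6, 13) shift [-0.13  0.2   0.14] turn [ 0.    -0.031 -0.006] n 0.3 tcp [ 476. -253.   43.]
(57, 0.5, 14, 6) shift [ 0.16 -0.    0.54] turn [-0.    -0.122  0.   ] n 1.0 tcp [ 473. -253.   39.]
(57, 0.5, 24, 0) shift [ 0.18 -0.    0.15] turn [-0.    -0.105  0.   ] n 0.9 tcp [ 472. -253.   37.]
```

```bash
python3 -m jog '[-1,0.2,0.15,-0.2,0,0,0, -1,0.1,0,-0.1,0,0,0, -1,0,0,0,0,0,0]' | grep force:;  python3 - <<'E'
from plan import *
now();s=cams.capture("scene")
h=big(mask(s,[0,150,60],[6,255,255],(245,150,300,185)));(x,y),(w,hh),a=cv2.minAreaRect(h);print("handle",h.reshape(-1,2).min(0),h.reshape(-1,2).max(0),a,w,hh)
o=observe();M=R.from_rotvec(o["orientation"]).as_matrix();print("pred end",proj(s,[o["tcp_pos"]+M@np.array([.0805,y,-.0367]) for y in(-.009,.009)]))
E
```

```text
force: [-20.8, -5.3, 11.1]
grasp_force: 54.6
t 16.9 lip [55.8   1.2   8.35] pitch 14.4 F [-20.8  -5.3  11.1] grip 0.188 q [-0.04  0.63  0.55  1.75 -0.22  1.07  2.19]
handle [252 159] [267 171] 54.462318420410156 4.301162242889404 17.785888671875
pred end [[265.06348897 160.13467809]
 [267.93691368 162.15055908]]
```

Run:
```python
from plan import *
y=.5
show([(56,y,12,6),(56,y,22,0),(55,y,33,-8),(54,y,45,-15),(48,y,62,-18)])
```

```text
(56, 0.5, 12, 6) shift [ 0.15 -0.12  1.23] turn [-0.    -0.147 -0.003] n 1.2 tcp [ 472. -253.   37.]
(56, 0.5, 22, 0) shift [ 0.18 -0.    0.15] turn [-0.    -0.105  0.   ] n 0.9 tcp [ 471. -253.   35.]
(55, 0.5, 33, -8) shift [ 0.18 -0.    0.43] turn [ 0.   -0.14  0.  ] n 1.1 tcp [ 469. -253.   31.]
(54, 0.5, 45, -15) shift [0.01 0.   0.14] turn [ 0.    -0.122  0.   ] n 1.0 tcp [ 469. -253.   30.]
(48, 0.5, 62, -18) shift [ 0.19 -0.   -1.23] turn [-0.    -0.052  0.   ] n 0.4 tcp [ 464. -253.   41.]
```

```bash
python3 -m jog '[-1,0.08,-0.06,0.5,0,-0.073,0, -1,0.08,-0.06,0.5,0,-0.073,0, -1,0.09,0,0.07,0,-0.052,0, -1,0.09,0,0.07,0,-0.052,0, -1,0,0,0,0,0,0]' | grep force:;  python3 - <<'E'
from plan import *
now();y=.5
show([(55,y,35,-8),(54,y,47,-15),(48,y,64,-18)])
E
```

```text
force: [-0.3, 0.1, -1.7]
grasp_force: 55.0
t 17.4 lip [58.8   1.2  24.65] pitch -0.4 F [-0.3  0.1 -1.7] grip 0.182 q [ 0.03  0.48  0.5   1.97 -0.33  0.77  2.33]
(55, 0.5, 35, -8) shift [ 0.45 -0.11  0.41] turn [ 0.    -0.133 -0.003] n 1.1 tcp [ 469. -253.   33.]
(54, 0.5, 47, -15) shift [0.01 0.   0.14] turn [ 0.    -0.122  0.   ] n 1.0 tcp [ 469. -253.   32.]
(48, 0.5, 64, -18) shift [ 0.19 -0.   -1.23] turn [-0.    -0.052  0.   ] n 0.4 tcp [ 464. -253.   43.]
```

```bash
python3 -m jog '[-1,0.12,-0.05,0.15,0,-0.067,0, -1,0.12,-0.05,0.15,0,-0.067,0, -1,0,0,0.07,0,-0.061,0, -1,0,0,0.07,0,-0.061,0, -1,0.1,0,-0.3,0,-0.025,0, -1,0.1,0,-0.6,0,-0.025,0, -1,0,0,0,0,0,0]' | grep force:;  python3 - <<'E'
from plan import *
now();y=.5
show([(30,y,90,-18),(-10,y,150,-18)])
t=cams.capture("top");look(t,355,412,172,212)
E
```

```text
force: [0.2, -0.1, -2.8]
grasp_force: 55.0
t 18.0 lip [52.4  0.2 62.1] pitch -17.9 F [ 0.2 -0.1 -2.8] grip 0.191 q [ 0.31  0.33  0.28  2.19 -0.65  0.45  2.73]
(30, 0.5, 90, -18) shift [ 1.28 -0.   -3.32] turn [-0.    -0.002 -0.002] n 0.9 tcp [ 446. -254.   69.]
(-10, 0.5, 150, -18) shift [ 1.95  0.   -6.94] turn [0. 0. 0.] n 1.8 tcp [ 406. -255.  129.]
172 WWWWWW+++++++++++..ooooo.++++++WWWWWWWWWWWW++++++++++++++
173 WWWWWW+W+++W+++++..oooo..+++++WWWWWWWWWWWWW++++++++++++++
174 WWWWWW++++++++W+++......+++++++WWWWWWWWWWWW++++++++++++++
175 WWWWWW+W++++++W++++....+++++++++WWWWWWWWWWW++++++++++++++
176 WWWWWWW+++++W+++++++++++++++++WWWWWWWWWWWWW++++++++++++++
177 WWWWWW++++W+++++W+++++++++++++++WWWW+++WWWWW++++++++++++.
178 WWWWWWWW+++++++++++++++++++++++++++++++WWWWW+++++++++++++
179 +WWWWWW++++++++++++++++++++.+.bbbbbbbb+WWWWW+++++++++++++
180 +WWWWW+++++++++++++++bbbbbbbbbbbbbbbbb+WWWWW+++++++++++++
181 +WWWWW+++++++bbbbbbbbbbbbbbbbbbbbbbbbb++WWWW+++++++++++++
182 +WWWWW+bbbbbbbbbbbbbbbbbbbbbbbbbbbbbbb++WWWWW++++++++++++
183 +WWWWW+bbbbbbbbbbbbbbbbbbbbbbbbbbbbbbbb+WWWWW++++++++++++
1
[... 1034 characters left out ...]
+..+WWWWW+++++++++
201 ...+WWWWW+..++++WWWW++WWWW++ppppppppp.++..+WWWWW+++++++++
202 .b.+WWWWW+..+++++++++++WWW++ppppppppp.+++b+WWWWW+++++++++
203 ....+WWWW+..+++++++++++WWWW++ppppppp...++b++WWWWW++++++++
204 ....+WWWW+...+++.++.++WWWWWW+.pp+++....++b.+WWWWW++++++++
205 ....+WWWW+...+++++++++WWWWWW++++++++...++..+WWWWW++++++++
206 ..b.+WWWW+...+WWWWW++++WWWWW++WWWWW+...++.b+WWWWW++++++++
207 ..b.+WWWWW+..+WWWWW+++++WW+++WWWWWW+...++.b+WWWWW++++++++
208 ....+WWWWW+..+WWWWW++.+++++++WWWWWW+...+++b++WWWWW+++++++
209 .....+WWWW+..+WWWWW+ppp++++++WWWWWW+...+++b++WWWWW+++++++
210 .....+WWWW+..+WWW++ppppp++++WWWWWWW++..+++bb+WWWWW+++++++
211 .....+WWWW+..+WW+ppppppp++++WWWWWWWW+...+.bb+WWWWW+++++++
```

The scoop now holds the balls: lilac at (386,200) and (375,211) with pale ones around them. Joint 7 is at 2.73, close to its limit, so I'll ease the tilt a little while lifting.

```bash
python3 -m jog '[-1,0.3,0,-1.5,0,0.02,0, -1,0.4,0,-1.5,0,0.02,0, -1,0,0,0,0,0,0]' | grep force:;  python3 - <<'E'
from plan import *
now();y=.5
show([(20,y,130,-14),(0,y,180,-14)])
t=cams.capture("top");look(t,355,412,182,222)
E
```

```text
force: [0.4, -0.7, -1.2]
grasp_force: 55.0
t 18.3 lip [38.9   0.3  85.55] pitch -15.5 F [ 0.4 -0.7 -1.2] grip 0.188 q [ 0.22  0.28  0.38  2.17 -0.51  0.54  2.6 ]
(20, 0.5, 130, -14) shift [ 0.6   0.01 -5.08] turn [-0.002  0.027 -0.   ] n 1.2 tcp [ 435. -254.  117.]
(0, 0.5, 180, -14) shift [ 0.73  0.   -5.34] turn [0. 0. 0.] n 1.3 tcp [ 415. -255.  167.]
182 +WWWWW+bbbbbbbbbbbbbbbbbbbbbbbbbbbbbbb++WWWWW++++++++++++
183 +WWWWW+bbbbbbbbbbbbbbbbbbbbbbbbbbbbbbbb+WWWWW++++++++++++
184 +WWWWW+bbbbbbbbbbbbbbbbbbbbbbbbbbbbbbbb+WWWWW++++++++++++
185 .+WWWW+.bbbbbbbbbbbbbbbbbbbbbbbbbbbbbbb++WWWW++++++++++++
186 .+WWWW+.bbbbbbbbbbbbbbbbbbbbbbbbbbbbbbb++WWWW++++++++++++
187 .+WWWW+.bbbbbbbbbbbbbbbbbbbbbbbbbbbbbbb++WWWW++++++++++++
188 .+WWWW+.bbbbbbbbbbbbbbbbbbbbbbbbbb...bb++WWWWW+++++++++++
189 .+WWWWW+bbbbbbbbbbbbbbbbbbbbbbb.......bb+WWWWW+++++++++++
190 .+WWWWWWbbbbbbbbbbbbbbbbbbWWWW++++W++++b+WWWWW+++++++++.+
191 ..+WWWWWbbbbbbbbbbbWWWWWWWWWWWWWWWWWWW+b+WWWWW+++++++++++
192 ..+WWWWWbbbbWWWWWWWWWWWWWWWWWWWWWWWWWW+++WWWWW+++++++++++
193 ..+WWWWWbbbWWWWWWWWWWWWWWWWWWWWWWWWWWW+.++WWWWW++++++++++
[... 1036 characters left out ...]
....+WWWWWW+++++++
211 .....+WWWW++bb..+WWWW++.+++WW++++++++++....+WWWWWW+++++++
212 ...b.+WWWWW+bb..+WWWW++..+++++++++WWWW+....+WWWWWW+++++++
213 ...b.+WWWWW+bb..+WWW+ppppp.++++++WWWWW++...++WWWWW+++++++
214 .....+WWWWW+bb..++W+pppppp++++++WWWWWW++...+WWWWWW+++++++
215 ......+WWWW+bb...++pppppppp+++++WWWWWW++...++WWWWWW++++++
216 ......+WWWW+.b...++pppppppp+++.++WWWWW++....++WWWWW++++++
217 ......+WWWW+.bb..++ppppppppW++.+++WW++WW+...+WWWWWW++++++
218 ......+WWWWW+bb..++ppppppp+WW++.++++++WW+..++WWWWWW++++++
219 ....b.+WWWWW+bb..+++pppppp+WW++..+++++WW++++WWWWWWW++++++
220 ......+WWWWW+bb..+++.pppp+WWW+++++++++W+++++++WWWWWW+++.+
221 .......+WWWW+.b...++.+++++WWW+++++++++++.....++WWWW++....
```

```bash
python3 -m jog '[-1,0.2,0,-1.7,0,0.01,0, -1,0.2,0,-1.7,0,0.01,0, -1,0.2,0,-1.7,0,0.01,0, -1,0.25,0,-1.8,0,0,0, -1,0.25,0,-1.8,0,0,0, -1,0.25,0,-1.8,0,0,0, -1,0,0,0,0,0,0]' | grep force:;  python3 - <<'E'
from plan import *
now()
show([(-15,0,180,-14)],org=(511,243))
t=cams.capture("top");look(t,358,390,178,206)
E
```

```text
force: [-0.1, -0.3, -1.8]
grasp_force: 55.0
t 18.9 lip [5.0000e-02 5.0000e-01 1.8135e+02] pitch -14.0 F [-0.1 -0.3 -1.8] grip 0.19 q [ 0.13  0.06  0.48  2.14 -0.24  0.77  2.37]
(-15, 0, 180, -14) shift [ 1.13 49.31 -0.2 ] turn [-0.001 -0.    -0.   ] n 12.0 tcp [387. 238. 167.]
178 WWW+++++++++++++++++++++++++++++
179 WWW+++++++++++++++++++++...bbbbb
180 WWW+++++++++++++++bbbbbbbbbbbbbb
181 WWW++++++bbbbbbbbbbbbbbbbbbbbbbb
182 WWW+bbbbbbbbbbbbbbbbbbbbbbbbbbbb
183 WWW+bbbbbbbbbbbbbbbbbbbbbbbbbbbb
184 WWW+bbbbbbbbbbbbbbbbbbbbbbbbbbbb
185 WWW+.bbbbbbbbbbbbbbbbbbbbbbbbbbb
186 WWW+.bbbbbbbbbbbbbbbbbbbbbbbbbbb
187 WWW+.bbbbbbbbbbbbbbbbbbbbbbbbbbb
188 WWW+.bbbbbbbbbbbbbbbbbbbbbbbbbbb
189 WWWW+bbbbbbbbbbbbbbbbbbbbbbbbbbb
190 WWWWWbbbbbbbbbbbbbbbbbbbbbbbbbbb
191 WWWWWbbbbbbbbbbbbbbbbbbbbbbbbbbb
192 WWWWWbbbbbbbbbbbbbbbbbbbbbbbbbbb
193 WWWWWbbbbbbbbbbbbbbbbbbbbbbbbbbb
194 WWWWWbbbbbbbbbbbbbbbbbbbbbbbbbbb
195 WWWWWWbbbbbbbbbbbbbbbbbbbbbbbbbb
196 +WWWWWbbbbbbbbbbbbbbbbbbbbbbbbb.
197 +WWWWWbbbbbbbbbbbbbbbbbbbbbb++..
198 +WWWWWbbbbbbbbbbbbbbbbWWWWWWWWWW
199 +WWWWWbbbbbbbbbbbbbWWWWWWWWWWWWW
200 +WWWWWbbbbbbbbbbbbbWWWWWWWWWWWWW
201 +WWWWWWbbbbbbbbbbbWWWWWWWWWWWWWW
202 .WWWWWWbbbbbbbbbbbWWWWWWWWWWWWWW
203 .+WWWWWbbbbbbbbbbbbWWWWWWWWWWWWW
204 .+WWWWWbbbbbbbbbbbbW+++WWWWWWWWW
205 .+WWWWWbbbbbbbbbbbb++.+WWWWWWWWW
```

```bash
python3 -m jog '[-1,0,1,0,0,0,0, -1,0.06,2,0,0,0,0, -1,0.06,2.7,0,0,0,0, -1,0.06,2.7,0,0,0,0, -1,0.06,2.7,0,0,0,0, -1,0.06,2.7,0,0,0,0, -1,0.06,2.7,0,0,0,0, -1,0.06,2.7,0,0,0,0, -1,0.06,2.7,0,0,0,0, -1,0.06,2.7,0,0,0,0, -1,0.06,2.7,0,0,0,0, -1,0.06,2.7,0,0,0,0, -1,0.06,2.7,0,0,0,0, -1,0.06,2.7,0,0,0,0, -1,0.06,2.7,0,0,0,0, -1,0.06,2.7,0,0,0,0, -1,0.06,2.7,0,0,0,0, -1,0.06,2.5,0,0,0,0, -1,0.06,2,0,0,0,0, -1,0,1.3,0,0,0,0]' | grep force:;python3 -m jog '[-1,0,0,0,0,0,0,-1,0,0,0,0,0,0]' | grep force:;  python3 - <<'E'
from plan import *
now()
show([(-15,0,112,-10),(-15,0,104,-4),(-15,0,102,6),(-15,0,100,14),(-15,0,98,28),(-15,0,98,42)],org=(511,243))
t=cams.capture("top");look(t,335,412,176,232)
P=lipcorners(observe());print(P)
look(t,140,215,185,262)
E
```

```text
force: [0.1, -0.6, -2.1]
grasp_force: 55.0
force: [-0.2, 0.4, -2.1]
grasp_force: 55.0
t 20.8 lip [-11.85 495.2  174.2 ] pitch -13.6 F [-0.2  0.4 -2.1] grip 0.185 q [-0.38  0.02 -0.37  2.19  0.23  0.77  0.71]
(-15, 0, 112, -10) shift [ 1.28 -0.14  5.38] turn [0.001 0.063 0.001] n 1.3 tcp [386. 238. 106.]
(-15, 0, 104, -4) shift [-0.06 -0.   -0.34] turn [ 0.     0.105 -0.   ] n 0.9 tcp [386. 238. 110.]
(-15, 0, 102, 6) shift [-0.38 -0.   -1.67] turn [ 0.     0.175 -0.   ] n 1.4 tcp [389. 238. 127.]
(-15, 0, 100, 14) shift [-0.31 -0.   -1.31] turn [ 0.    0.14 -0.  ] n 1.1 tcp [394. 238. 139.]
(-15, 0, 98, 28) shift [-0.69  0.   -2.4 ] turn [-0.     0.244  0.   ] n 2.0 tcp [406. 239. 161.]
(-15, 0, 98, 42) shift [-0.65  0.   -2.6 ] turn [ 0.     0.244 -0.   ] n 2.0 tcp [424. 239. 181.]
176 +++..+.+++.........+WWWWWW+++++++++++++++++++++++++++WWW+++WWWW++++++++......
177 ++++.+++++.........+WWWWWW+++++++++++++++++++++++++++++++++WWWW+++++.+.+.+...
178 .+++++++++.........++WWWWW+++++++++++++++++++++++++++++++++WWWWW++.+++++.+...
179 .+++++++++..........+WWWWW++++++++++++++++++++....bbbbbb
[... 9836 characters left out ...]
...+++++..++WWWWW++.ppppppp+++............+++++++++++.++++++
254 ..++++++...++++...++++++++WWWWWW++..ppppp++++............++++++++++++++++++
255 .+....+...+++++...++WWWW++WWWWWW++..++...++W+...........+++++++++++++++++++
256 ...+.+.++.+++++...+WWWWWW+WWWWW+++.+++++++WW+...........+++++++++++++++++++
257 ...+++.....++++...+WW+++++++WW+++.++WWW++++++...........+++++.+++++++++++++
258 ...+++++...++++...+++pppp+++++++.++WWWWW+++++............++++++.++++++++++.
259 .....+..+.+.+++...ppppppppp.+++..++WWWWWW++++...........+.++.+++.+.+++++++.
260 ....+....++++++..pppppppppp.+++++++WWWWWW++++............++++++++.+++++++.+
261 +++.+...+.++++++.pppppppppp.+WWWWW+WWWWW++++++...........++++++++++++++++..
```

The bin is empty and all five balls are in the scoop. I'll check the real lip position against the pot, then lower.

```bash
python3 - <<'E'
from plan import *
t=cams.capture("top")
print("seen lip L",np.round(onz(t,[[154.3,236]],.1745)*1000),"model",np.round(np.array(lipcorners(observe()))*1000))
print(proj(t,lipcorners(observe())),"pot C",onz(t,[[174.5,228]],.095)*1000)
E
python3 -m jog '[-1,0.32,-0.03,1.35,0,0.016,0, -1,0.32,-0.03,1.35,0,0.016,0, -1,0.32,-0.03,1.35,0,0.016,0, -1,0.32,-0.03,1.35,0,0.016,0, -1,0,0,0,0,0,0]' | grep force:
python3 - <<'E'
from plan import *
now();print(lipcorners(observe()))
show([(-12,0,104,-4),(-12,0,102,6),(-12,0,100,14),(-12,0,98,28),(-12,0,98,42)],org=(511,243))
E
```

```text
seen lip L [[482. 271. 175.]] model [[495. 276. 175.]
 [497. 210. 175.]]
[[152.04430637 230.58822783]
 [182.23093347 226.59741387]] pot C [[511.21844806 242.66160379  95.        ]]
force: [-0.7, -0.8, -2.0]
grasp_force: 55.0
t 21.3 lip [-12.05 491.3  111.05] pitch -9.9 F [-0.7 -0.8 -2. ] grip 0.185 q [-0.37  0.13 -0.35  2.21  0.25  0.69  0.7 ]
[array([0.49414977, 0.2731126 , 0.11099821]), array([0.49617733, 0.2071438 , 0.11108152])]
(-12, 0, 104, -4) shift [-0.46  0.21 -0.36] turn [-0.002  0.103 -0.002] n 0.8 tcp [389. 238. 110.]
(-12, 0, 102, 6) shift [-0.38 -0.   -1.67] turn [ 0.     0.175 -0.   ] n 1.4 tcp [392. 238. 127.]
(-12, 0, 100, 14) shift [-0.31 -0.   -1.31] turn [ 0.    0.14 -0.  ] n 1.1 tcp [397. 238. 139.]
(-12, 0, 98, 28) shift [-0.69  0.   -2.4 ] turn [-0.     0.244  0.   ] n 2.0 tcp [409. 239. 161.]
(-12, 0, 98, 42) shift [-0.65  0.   -2.6 ] turn [ 0.     0.244 -0.   ] n 2.0 tcp [427. 239. 181.]
```

The real lip sits about 12 mm behind the model, because the scoop slid in the grip under the push. I'll update the model and plan the pour.

```bash
sed -i 's/f=109/f=97/; s/dy=1,/dy=-4,/' q.py; sed -i 's/\[-109,0,13.3\])-\[0,1,0\]/[-97,0,13.3])-[0,-4,0]/' plan.py
python3 - <<'E'
from plan import *
now()
show([(-15,0,109,-8),(-13,0,106,0),(-13,0,104,8),(-13,0,102,20),(-12,0,100,32),(-10,0,98,44)],org=(511,243))
E
```

```text
t 21.3 lip [-24.05 486.3  108.95] pitch -9.9 F [-0.7 -0.8 -2. ] grip 0.185 q [-0.37  0.13 -0.35  2.21  0.25  0.69  0.7 ]
(-15, 0, 109, -8) shift [-1.32  0.71 -0.1 ] turn [-0.002  0.033 -0.002] n 0.4 tcp [398. 243. 109.]
(-13, 0, 106, 0) shift [-0.44  0.   -1.01] turn [0.   0.14 0.  ] n 1.1 tcp [401. 243. 119.]
(-13, 0, 104, 8) shift [-0.28 -0.   -1.14] turn [0.   0.14 0.  ] n 1.1 tcp [404. 243. 131.]
(-13, 0, 102, 20) shift [-0.52 -0.   -1.79] turn [-0.     0.209  0.   ] n 1.7 tcp [411. 244. 148.]
(-12, 0, 100, 32) shift [-0.65  0.   -1.83] turn [-0.     0.209  0.   ] n 1.7 tcp [424. 244. 163.]
(-10, 0, 98, 44) shift [-0.76 -0.   -1.92] turn [-0.     0.209  0.   ] n 1.7 tcp [441. 245. 175.]
```

```bash
python3 -m jog '[-1,-0.66,0.35,-0.05,0,0.016,0, -1,-0.66,0.35,-0.05,0,0.016,0, -1,-0.22,0,-0.5,0,0.07,0, -1,-0.22,0,-0.5,0,0.07,0, -1,-0.14,0,-0.57,0,0.07,0, -1,-0.14,0,-0.57,0,0.07,0, -1,0,0,0,0,0,0, -1,-0.26,0,-0.9,0,0.105,0, -1,-0.26,0,-0.9,0,0.105,0, -1,0,0,0,0,0,0, -1,-0.32,0,-0.9,0,0.105,0, -1,-0.32,0,-0.9,0,0.105,0, -1,0,0,0,0,0,0, -1,-0.38,0,-0.96,0,0.105,0, -1,-0.38,0,-0.96,0,0.105,0, -1,0,0,0,0,0,0, -1,0,0,0,0,0,0, -1,0,0,0,0,0,0]' | grep force:
python3 - <<'E'
from plan import *
now();print(np.array(lipcorners(observe())).mean(0))
s=cams.capture("scene");look(s,300,365,235,300)
E
```

```text
force: [-0.7, 0.3, -1.1]
grasp_force: 55.0
t 22.8 lip [ -2.65 495.2   98.2 ] pitch 43.7 F [-0.7  0.3 -1.1] grip 0.187 q [-0.19  0.74 -0.32  1.36 -0.11  1.76  1.11]
[0.50443351 0.24437263 0.09821984]
235 WWWWWWWWWWWWWWWWWW++............+.......+++++++++++++++++++......
236 WWWWWWWWWWWWWWWWWW.............+........++++++++++++++++++.......
237 WWWWWWWWWWWWWWWWW+............++.......++++++++++++++++++........
238 WWWWWWWWWWWWWWWW+.............+........++++++++++++++++++........
239 WWWWWWWWWWWWWWW+.............+........++++++++++++++++++.........
240 WWWWWWWWWWWWWW+......................++++++++++++++++++..........
241 WWWWWWWWWWWWW+......................+++++++++++++++++++........++
242 WWWWWWWWWWWWW.......................++++++++++++++++WW+.......+WW
243 WWWWWWWWWWWW+.....................+++++++++++++++++WW+.......+WWW
244 WWWWWWWWWWW+.....................++WWWW++++++++++++W+.......+WWWW
245 WWWWWWWWWW+......................++WWWWW++++++++++WW........+WWWW
246 WWWWWWWWW+.......................++WWWW++++++++++WW+.......+WWWWW
247 WWWWWWWW+.........................WWWWW++++++++++W+......
[... 2948 characters left out ...]

290 ........................ppppppppppppppppppppppp.......WWWWWWWWWWW
291 ...........................ppppppppppppppppp..........WWWWWWWWWWW
292 .................................pppppp..............WWWWWWWWWWWW
293 ...................................................WWWWWWWWWWWWWW
294 ...................................................WWWWWWWWWWWWWW
295 ..................................................WWWWWWWWWWWWWWW
296 ...................................................WWWWWWWWWWWWWW
297 ............................................++WWW+..WWWWWWWWWWWWW
298 .............................................+WWWW+..WWWW..WWWWWW
299 ......................................+WW+....WWWWW+..+W...+WWWWW
```

```bash
python3 -m jog '[-1,-0.2,0.3,-0.6,0,0.07,0, -1,-0.2,-0.5,-0.6,0,0.07,0, -1,0,0.4,0,0,0,0, -1,0,-0.2,0,0,0,0, -1,0,0,0,0,0,0]' | grep force:
python3 - <<'E'
from plan import *
now();print(np.array(lipcorners(observe())).mean(0))
show([(-12,0,140,30),(-12,0,190,0)],org=(511,243))
s=cams.capture("scene");look(s,320,362,228,275)
E
```

```text
force: [-0.4, 0.0, -0.4]
grasp_force: 55.0
t 23.3 lip [ -2.5  495.3   96.85] pitch 51.7 F [-0.4  0.  -0.4] grip 0.185 q [-0.19  0.85 -0.32  1.23 -0.14  1.91  1.1 ]
[0.50459193 0.24440673 0.09683948]
(-12, 0, 140, 30) shift [ 3.54 -0.16  1.44] turn [ 0.001 -0.378  0.   ] n 3.1 tcp [422. 244. 200.]
(-12, 0, 190, 0) shift [1.87 0.   0.7 ] turn [ 0.    -0.524  0.   ] n 4.3 tcp [402. 243. 203.]
228 ............#####...######......++..++WWWW
229 ..............###..######.......+++++WWWWW
230 ...............#p########.....+WW+++WWWWWW
231 .............+..########......WWWWWWWWWWWW
232 ............++...######......++WWWWWWWWWW+
233 ............+......####......+++++++WWWWWW
234 ...........++................+++++++...++W
235 ..........+W+.......+.......+++++++++.....
236 ..........+W.......+++++...+++++++++......
237 .........+W+......+++++++++++++++++.......
238 .........++.......+++++++++++++++++.......
239 ........++.......+++++++++++++++++........
240 ........++.......+++++++++++++++++........
241 ........+.......+++++++++++++++++.........
242 ...............+++++++++++++++++..........
24
[... 801 characters left out ...]
.....................................+WWWW
261 .....................................WWWWW
262 ....................................+W++WW
263 ....................................W++WWW
264 ...................................WW++WWW
265 ..........++.++...................WW+.+WWW
266 .....++++WWWWWWWWW+..............WW+..+WWW
267 ....++++WWWWWWWWWW+++..........WW+....+WWW
268 ......+WWWWWWWWW+++++++.....++W++.....+WWW
269 .......+WWWWWW++++++++++++WWW++.......WWWW
270 ..........++++WWWWW+++++WW+++.........+WWW
271 .............+++++++...+++.............+WW
272 ........................................WW
273 ....................................p.+WWW
274 ....................................p+WWWW
```

Two pale patches in the bowl are gone after the extra tilt, so the scoop looks empty. Lift out, level, and check inside the pot.

```bash
python3 -m jog '[-1,0.89,-0.04,0.36,0,-0.095,0, -1,0.89,-0.04,0.36,0,-0.095,0, -1,0.89,-0.04,0.36,0,-0.095,0, -1,0.89,-0.04,0.36,0,-0.095,0, -1,0.37,0,0.14,0,-0.105,0, -1,0.37,0,0.14,0,-0.105,0, -1,0.37,0,0.14,0,-0.105,0, -1,0.37,0,0.14,0,-0.105,0, -1,0.37,0,0.14,0,-0.105,0, -1,0,0,0,0,0,0, -1,0,0,0,0,0,0]' | grep force:
python3 - <<'E'
from plan import *
now();print("world lip",np.array(lipcorners(observe())).mean(0))
show([(0,0,175,0)],org=(598,-35))
t=cams.capture("top");s=cams.capture("scene")
h=big(mask(s,[0,150,60],[6,255,255],(330,130,470,260))).reshape(-1,2);print("handle scene",h.min(0),h.max(0))
look(t,145,205,196,258)
E
```

```text
force: [0.8, -0.4, -1.3]
grasp_force: 55.0
t 24.3 lip [-11.15 493.6  182.1 ] pitch -0.2 F [ 0.8 -0.4 -1.3] grip 0.186 q [-0.27  0.13 -0.37  1.96  0.05  1.06  0.94]
world lip [0.49597563 0.24248341 0.18207127]
(0, 0, 175, 0) shift [ -9.24 -28.07   0.7 ] turn [0.    0.004 0.001] n 7.2 tcp [501. -34. 188.]
handle scene [384 181] [397 193]
196 ++++++++++++++++++++++++++++++++++++++++++++++++++++++++++++
197 ++++++++++++++++++++++++++++++++++++++++++++++++++++++++++++
198 ++++++++++++++++++++++++++++++++++++++++++++++++++++++++++++
199 ++++++++++++++++++++++++++++++++++++++++++++++++++++++++++++
200 ++++++++++++++++++++++++++++++++++++++++++++++++++++++++++++
201 ++++++++++++++++++++++.............+++++++++++++++++++++++++
202 +++++++++++++++++++..................+++++++++++++++++++++++
203 +++++++++++++++++........###....#......+++++++++++++++++++++
204 +++++++++++++++......##.######.##.#......+++++++++++++++++++
205 +++++++++++++.......##########.#######.....+++++++++++++++++
206 ++++++++++++.....###.###.#.######.##..#.....++++++++++++++++
207 +++++++++++....############...##.#.........
[... 2567 characters left out ...]
#......###.....................#.....####...++++++
248 ggggggggbg##########.........................#...#...+++++++
249 gggggggggggg####g###...######p#....#.................+++++++
250 gggggggggbgggggggg##..####gp####.....................+++++++
251 gggggggggggggggggg###.#####p#####......#.............+++++++
252 gggggggggggggggggg###.######p####....................+++++++
253 gggggggggggggggg#ggg###########p#.#..................+++++++
254 ggggggggggggggggg#bgg#############.......#......#....+++++++
255 gggggggggggggggggbb#g######p#p####...................+++++++
256 ggggggggggggggggggbgg#g############..................+++++++
257 ggggggggggggggggggggg##gp#p#######...................+++++++
```

All five balls are in the pot: lilac at (172,212) and (189,215), pale at (181,211), (162,220) and (177,222). I'll carry the scoop back to the mat.

```bash
python3 -m jog '[-1,-0.5,-1.5,0,0,0,0, -1,-1.15,-3.5,0,0,0,0, -1,-1.15,-3.5,0,0,0,0, -1,-1.15,-3.5,0,0,0,0, -1,-1.15,-3.5,0,0,0,0, -1,-1.15,-3.5,0,0,0,0, -1,-1.15,-3.5,0,0,0,0, -1,-1.15,-3.5,0,0,0,0, -1,-0.8,-2.5,0,0,0,0, -1,0,0,0,0,0,0, -1,0,0,0,0,0.004,0.085, -1,0,0,0,0,0,0, -1,0,0,0,0,0,0]' | grep force:
python3 - <<'E'
from plan import *
now();print("world lip",np.array(lipcorners(observe())).mean(0),observe()["tcp_pos"])
show([(0,0,40,0),(0,0,8,0)],org=(614,-36),yaw=-3)
s=cams.capture("scene");look(s,225,305,135,205)
print("model lip px",proj(s,lipcorners(observe())))
E
```

```text
force: [0.6, 0.1, -0.9]
grasp_force: 55.0
t 25.4 lip [ 83.05 200.1  179.3 ] pitch 0.3 F [ 0.6  0.1 -0.9] grip 0.181 q [ 0.1   0.19 -0.1   1.88  0.02  1.07  1.52]
world lip [ 0.59987102 -0.04774168  0.17931289] [ 0.50306393 -0.03879891  0.1930914 ]
(0, 0, 40, 0) shift [-1.41  1.26 13.97] turn [ 0.    -0.005  0.001] n 3.4 tcp [517. -27.  53.]
(0, 0, 8, 0) shift [0.  0.  3.2] turn [0. 0. 0.] n 0.8 tcp [517. -27.  21.]
135 WWWWWWWWWWWWWWWWWWWWWWWWWWWWWWWWWWWWWWWWWWWWW+#p##..#...#..########.............
136 WWWWWWWWWWWWWWWWWWWWWWWWWWWWWWWWWWWWWWWWWWWWWW.###..##......###.................
137 WWWWWWWWWWWWWWWWWWWWWWWWWWWWWWWWWWWWWWWWWWWWWWW.###...##.....................#..
138 WWWWWWWWWWWWWWWWWWWWWWWWWWWWWWWWWWWWWWWWWWWWWWW+.###...#........................
139 WWWWWWWWWWWWWWWWWWWWWWWWWWWWWWWWWWWWWWWWWWWWWWW+................................
140 WWWWWWWWWWWWWWWWWWWWWWWWWWWWWWWWWWWWWWWWWWWWWWW+................................
141 WWWWWWWWWWWWWWWWWWWWWWWWWWWWWWWWWWWWWWWWWWWWWWW+....#...........................
142 WWWWWWWWWWWWWWWWWWWWWWWWWWWWWWWWWWWWWWWWWWWWWWW+..###........#...............+++
1
[... 4640 characters left out ...]
WWWWWWWWWWWWWWWWWWWWWWWWWWWWWWWWW
198 bbbbbbbbbbbbbbbbbbbbbbbbbbbbbbbbb.....+++WWWWWWWWWWWWWWWWWWWWWWWWWWWWWWWWWWWWWWW
199 bbbbbbbbbbbbbbbbbbbbbbbbbbbbbb......++WWWWWWWWWWWWWWWWWWWWWWWWWWWWWWWWWWWWWWWWWW
200 bbbbbbbbbbbbbbbbbbbbbbbbbbb......+++WWWWWWWWWWWWWWWWWWWWWWWWWWWWWWWWWWWWWWWWWWWW
201 bbbbbbbbbbbbbbbbbbbbbbbbb.....+++WWWWWWWWWWWWWWWWWWWWWWWWWWWWWWWWWWWWWWWWWWWWWWW
202 bbbbbbbbbbbbbbbbbbbbbb.....+++WWWWWWWWWWWWWWWWWWWWWWWWWWWWWWWWWWWWWWWWWWWWWWWWWW
203 .bbbbbbbbbbbbbbbbbb......++WWWWWWWWWWWWWWWWWWWWWWWWWWWWWWWWWWWWWWWWWWWWWWWWWWWWW
204 ..bbbbbbbbbbbbbbb......++WWWWWWWWWWWWWWWWWWWWWWWWWWWWWWWWWWWWWWWWWWWWWWWWWWWWWWW
model lip px [[254.09733493 189.63519034]
 [243.37918232 179.12237161]]
```

Run:
```python
from plan import *
s=cams.capture("scene");o=observe();M=R.from_rotvec(o["orientation"])
g=np.array([0,-.004,-.0367])
for a in (0,3,6,9,12):
    W=M*R.from_euler("y",a,degrees=True)
    # scoop coords -> tool: grip at scoop x=-59.5 (f=97)
    f=lambda x,y,z: o["tcp_pos"]+M.apply([0,0,-.0367])+[0,-.004,0]+W.apply([-(x+59.5)/1000,y/1000,-(z-50)/1000])
    q=proj(s,[f(-140,-9,57),f(-37,-9,57),f(37.5,33,0),f(37.5,-33,0),f(-37.5,33,54)])
    print(a,"slope",round((q[0,1]-q[1,1])/(q[0,0]-q[1,0]),3),"lip",np.round(q[2:4],1).tolist(),"back top",np.round(q[4],1))
```

```text
0 slope -0.277 lip [[254.1, 189.6], [243.4, 179.1]] back top [277.1 166.1]
3 slope -0.331 lip [[255.0, 190.8], [244.3, 180.3]] back top [277.1 166.5]
6 slope -0.385 lip [[256.0, 192.0], [245.3, 181.4]] back top [277.  166.9]
9 slope -0.44 lip [[257.1, 193.1], [246.3, 182.5]] back top [277.  167.2]
12 slope -0.496 lip [[258.2, 194.0], [247.4, 183.5]] back top [277.  167.6]
```

The handle slope and the lip show that the scoop turned about 5–6° nose-down in the grip. I'll level it before laying it down.

```bash
python3 -m jog '[-1,-0.7,0.6,0,0,-0.045,0, -1,-0.7,0.6,0,0,-0.05,0, -1,0,0,0,0,0,0, -1,0,0,0,0,0,0]' | grep force:
python3 - <<'E'
import subprocess
print(subprocess.run("python3 d.py 517 -27 40 -3 -5.5; python3 d.py 517 -27 18 -3 -5.5",shell=True,capture_output=True,text=True).stdout)
E
```

```text
force: [-0.1, -0.3, -2.6]
grasp_force: 55.0
t 25.88 tcp [517.  -27.3 193.9] F [-0.1 -0.3 -2.6] grip 0.186 55.0
shift now-axes [ 1.39  0.04 15.33] target-axes [ 1.48  0.03 15.32] turn [-0.    -0.006  0.002] q7 1.49 0.03
t 25.88 tcp [517.  -27.3 193.9] F [-0.1 -0.3 -2.6] grip 0.186 55.0
shift now-axes [ 1.59  0.04 17.52] target-axes [ 1.69  0.03 17.51] turn [-0.    -0.006  0.002] q7 1.49 0.03
```

```bash
python3 -m jog '[-1,0.28,0,3,0,0,0, -1,0.28,0,3,0,0,0, -1,0.28,0,3,0,0,0, -1,0.28,0,3,0,0,0, -1,0.28,0,3,0,0,0, -1,0.1,0,1,0,0,0, -1,0,0,0,0,0,0, -1,0,0,0.5,0,0,0, -1,0,0,0.3,0,0,0, -1,0,0,0,0,0,0]' ;python3 -m jog '[-1,0,0,0.25,0,0,0, -1,0,0,0,0,0,0]'
```

```text
clock: 26.72
tcp_pos: [0.5185, -0.0277, 0.0259]
orientation: [0.08, 3.048, -0.004]
force: [-0.5, 0.3, -1.8]
grip_width: 0.185
grasp_force: 55.0
clock: 26.88
tcp_pos: [0.5184, -0.0277, 0.0231]
orientation: [0.08, 3.049, -0.004]
force: [-0.1, 0.2, -1.4]
grip_width: 0.184
grasp_force: 55.0
```

```bash
python3 -m jog '[-1,0,0,0.2,0,0,0, -1,0,0,0.2,0,0,0, -1,0,0,0,0,0,0]'|grep -E "tcp|force:" ;python3 -m jog '[-1,0,0,0.15,0,0,0, -1,0,0,0,0,0,0]'|grep -E "tcp|force:"
python3 - <<'E'
from plan import *
s=cams.capture("scene");h=mask(s,[0,150,60],[6,255,255],(255,170,320,240))
ys,xs=np.nonzero(h);print(xs.min(),xs.max());print([(u,ys[xs==u].min(),ys[xs==u].max()) for u in range(xs.min(),xs.max()+1,4) if (xs==u).any()])
E
```

```text
tcp_pos: [0.5182, -0.0277, 0.0183]
force: [-0.3, 0.2, -1.1]
grasp_force: 55.0
tcp_pos: [0.5184, -0.0276, 0.0169]
force: [0.1, -0.1, -1.1]
grasp_force: 55.0
269 300
[(269, np.int64(214), np.int64(215)), (273, np.int64(213), np.int64(217)), (285, np.int64(209), np.int64(214)), (289, np.int64(208), np.int64(213)), (293, np.int64(206), np.int64(211)), (297, np.int64(205), np.int64(210))]
```

```bash
python3 -m jog '[-1,0,0,0.15,0,0,0, -1,0,0,0.1,0,0,0, -1,0,0,0,0,0,0]'|grep -E "tcp|force:" ;python3 -m jog '[-1,0,0,0.15,0,0,0, -1,0,0,0,0,0,0]'|grep -E "tcp|force:"
```

```text
tcp_pos: [0.5185, -0.0277, 0.0156]
force: [-14.6, 1.7, 31.8]
grasp_force: 55.0
tcp_pos: [0.5187, -0.0277, 0.0143]
force: [-16.3, 0.9, 37.8]
grasp_force: 55.0
```

Contact with the mat. I'll ease off, open and withdraw.

```bash
python3 -m jog '[-1,0,0,-0.25,0,0,0, -1,0,0,0,0,0,0, -0.4,0,0,0,0,0,0, -0.2,0,0,0,0,0,0, 0,0,0,0,0,0,0, 0,0,0,0,0,0,0, 0,0,0,0,0,0,0, 0,0,0,0,0,0,0, 0,0,0,-1,0,0,0, 0,0,0,-2,0,0,0, 0,0,0,-3,0,0,0, 0,0,0,-4,0,0,0, 0,0,0,-4,0,0,0, 0,0,0,0,0,0.05,0, 0,0,0,0,0,0.05,0]'; python3 -m jog '[0,3.5,0,0,0,0,0, 0,3.5,0,0,0,0,0, 0,3,1,-1,0,0,0, 0,0,4,0,0,0,0, 0,0,4,0,0,0,0, 0,0,4,0,0,0,0, 0,0,0,0,0,0,0]'|grep tcp
python3 - <<'E'
from plan import *
t=cams.capture("top");s=cams.capture("scene")
h=big(mask(t,[0,150,60],[6,255,255],(270,185,320,275)));print("handle",rect(t,h,.060))
ct=big(mask(t,[0,0,130],[180,60,255],(265,165,317,225)));print("bowl",rect(t,ct,.006))
O=([8,150,120],[18,255,255]);print("block",rect(t,big(mask(t,*O,(330,120,420,240))),.116))
print("scene handle");m=mask(s,[0,150,60],[6,255,255],(255,170,320,240));ys,xs=np.nonzero(m)
print([(u,ys[xs==u].min()) for u in (270,275,285,295,298) if (xs==u).any()],xs.max())
p=mask(t,[118,25,60],[165,255,255],(155,205,195,245));cs,_=cv2.findContours(p,0,2);print("lilac in pot",[np.round(cv2.minEnclosingCircle(c)[0]) for c in cs if cv2.contourArea(c)>20])
look(t,145,205,198,256)
E
```

```text
clock: 29.02
tcp_pos: [0.5068, -0.027, 0.159]
orientation: [-0.083, -3.136, 0.0]
force: [-1.2, -0.2, 0.5]
grip_width: 0.498
grasp_force: 0.0
tcp_pos: [0.4128, 0.1146, 0.167]
handle [483.4 -26.6 112.5  21.7 177.7]
bowl [587.3 -32.6  67.7  65.4  87.2]
block [ 609.4 -244.5   30.9   13.7    2.5]
scene handle
[(270, np.int64(214)), (275, np.int64(213)), (285, np.int64(209)), (295, np.int64(206)), (298, np.int64(205))] 300
lilac in pot []
198 ++++++++++++++++++++++++++++++++++++++++++......gggggggggggg
199 +++++++++++++++++++++++++++++++++++++++.......gggggggggggggg
200 +++++++++++++++++++++++++++++++++++++.......gggggggggggggggg
201 ++++++++++++++++++++++....................gggggggggggggggggg
202 +++++++++++++++++++....................ggggggggggggggggggggg
203 ++++++++++++++++.........#.#..#......ggggggggggggggggggggggg
204 +++++++++++++++.......##..########gggggggggggggggggggggggggg
205 +++++++++++++.....#############ggggggggggggggggggggggggggggg
206 ++++++++++++....###########..ggggggggggggggggggggggggggggggg
207 +++++++++++....####gg####.gggggggggggggggggggggggggggggggggg
208 +++++++++
[... 2406 characters left out ...]
+..##ggggggggggggggggggggggggggggggggggggggggggggg
246 +++++++++++...#ggggggggggggggggggggggggggggggggggggggggggggg
247 ++++++++++++..##gggggggggggggggggggggggggggggggggggggggggggg
248 +++++++++++....#gggggggggggggggggggggggggggggggggggggggggggg
249 ++..+++++++....##ggggggggggggggggggggggggggggggggggggggggggg
250 ++++++++++++....#ggggggggggggggggggggggggggggggggggggggggggg
251 +++.+++++++++...#ggggggggggggggggggggggggggggggggggggggggggg
252 +++.+.+++++++....ggggggggggggggggggggggggggggggggggggggggggg
253 ++++...++++++....#gggggggggggggggggggggggggggggggggggggggggg
254 +++...+++++++++...gggggggggggggggggggggggggggggggggggggggggg
255 .++++.+..++++++...#ggggggggggggggggggggggggggggggggggggggggg
```

The scoop lies flat on the mat (grip point about (503,-27) mm, yaw -2.3°). The cover is unmoved since I eased it back, at about 0.133. All five balls were in the pot at the last clear look, and the gripper touches nothing. Handing in.

```bash
python3 -c "
from plant import robot
print(robot.job_done())"
```

```text
the job is handed in; nothing more can be done
None
```

The job is handed in after about 30 s of robot time, with no verdict shown: cover eased back about 1.7 cm from its stop, all five balls poured into the pot with the scoop, and the scoop flat on its mat; the arm hid the pot from the top camera at hand-in, so the balls and pot were last seen just after the pour.

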